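# Close up the clean-air blower's filter box

### The job

Swing the flat steel keeper on the filter box in under the wing nut until it is fully home against the stud, then tighten the wing nut clockwise, wing by wing past the carry handle, until it is firmly snug: about 0.35 N m, clearly past the light running resistance but not overtightened. Do not knock the carry handle, leave the tin, jar and bowl where they are, and let go.

Things in the scene. Friction and masses are not known exactly. Their poses are not given: they have to be found in the camera images.
- housing: Grey steel filter box fixed to the bench, 190 (x) x 260 (y) x 85 mm; its aluminium cover brings it to 100 mm. Origin: centre of its underside; z up, x away from the robot at yaw 0. In this frame: stud at x=0, y=0; keeper pivot at x=0, y=-90 mm; handle bar at x=+52 mm. A 60 mm wide outlet stub sticks out 45 mm on its +y side.
- keeper (a joint): Swing (rad) of the keeper, a flat steel arm 6 mm thick, about its upright pivot: 0 = home, lying along the housing's +y from pivot to stud, its fork round the stud, at a hard stop; grows as it swings out towards the robot (counter-clockwise from above), up to 1.3. Starts at 0.7 to 1.1. It stays where it is left; about 4 N at its tab moves it.
- tab (a point): Middle of the keeper's upright push tab: a steel plate 8 mm thick, 20 mm long along the keeper, standing 108 to 138 mm above the bench (this point is at 123 mm), 33 mm from the pivot. Its y axis runs along the keeper from pivot to fork, its x axis is square to the broad faces; pushing along +x closes the keeper.
- nut: Steel wing nut on the upright stud. Origin on the stud's axis at the nut's underside, 110 mm above the bench; z up; its two wings lie along its +x and -x. Each wing is a rounded ear 6 mm thick, tip 39 mm from the axis, 116 to 144 mm above the bench; hub 28 mm across, up to 126 mm. The 14 mm stud stands up to 158 mm, so the nut cannot be gripped at its middle: take a wing, 25 mm from the axis.
- nut_mid (a point): Point on the nut's axis at the wings' mid-height, 130 mm above the bench. Clockwise from above tightens. The nut first runs lightly (0.06 N m, 2 to 3 N at 25 mm from the axis) for 1.6 to 2.6 rad, not known beforehand; at its seat the resistance jumps to 0.25 N m and climbs 0.27 N m per radian: 0.35 N m (14 N at 25 mm) is right, above 0.5 N m it is overtightened. It stays where it is left.
- handle: Carry handle of 12 mm round bar on the cover: a level bar 52 mm on the +x side of the stud, along the housing's y, centre 158 mm above the bench, 170 mm long on two posts. It stands close behind the circle of the wing tips and keeps fingers out of the far side: work each wing through the half turn on the robot's side. Origin: on the stud's axis, 90 mm above the bench.
- tin_mid (a point): Bystander: a blue tin 72 mm across, 110 mm tall; point at its centre.
- jar_mid (a point): Bystander: a glass jar 80 mm across, 130 mm tall; point at its centre.
- bowl_mid (a point): Bystander: a white plastic bowl 120 mm across, 55 mm tall; point at its centre.
- cover_top (a point): Point on the aluminium cover's top, 60 mm on the robot's side (-x) and 60 mm on the +y side of the stud, 100.0 mm above the housing's underside while unpressed. Once on its seat the nut presses the cover into its rubber gasket 2 mm per radian: 0.8 mm is right, 0.2 mm the least that seals, beyond 2 mm is overtightened. Keeper, nut and handle sink with it. No springback.

How it is judged (in metres and radians):
On the way:
1. the keeper is swung home under the nut (value of joint keeper below 0.06 rad and z of cover_top in the frame of housing above 0.09985 m), for 0.2 s.
At the end, for the whole second after the job is handed in: The keeper is home (within 0.06 rad of its stop), the wing nut is at rest and snug, having pressed the cover 0.2 to 2.0 mm into its gasket (nut torque about 0.25 to 0.52 N m), and the tin, jar and bowl are within 30 mm of where they stood (value of joint keeper below 0.06 rad and z of cover_top in the frame of housing between 0.098 and 0.0998 m and angular speed of nut below 0.1 rad/s and distance of each of tin_mid, jar_mid, bowl_mid from where it was at the start of the episode below 0.03 m); the robot touches nothing.
It fails at once if the nut is overtightened (cover pressed more than 2.0 mm) (z of cover_top in the frame of housing below 0.098 m).
It fails at once if the nut is tightened while the keeper is not under it (z of cover_top in the frame of housing below 0.0998 m and value of joint keeper above 0.15 rad).
It fails at once if the carry handle is knocked (more than 15 N) (contact force between any of the fingers, the arm and handle above 15 N).
It fails at once if the tin, jar or bowl is pushed more than 30 mm (distance of any of tin_mid, jar_mid, bowl_mid from where it was at the start of the episode above 0.03 m).
It also fails if it takes over 72 s, if anything falls off the work surface, if the arm or the gripper's body presses on something with over 40 N, if the wrist force passes 120 N, or if a joint passes its speed limit or range.

### The arm

A 6-joint arm with a two-finger parallel gripper is mounted at the origin on the work surface. World frame = base frame: x ahead of the robot, y to its left, z up, the work surface at z = 0. Lengths are in m, angles in degrees, forces in N, time in s.
With the tool pointing down it reaches from about 0.25 to 0.725 m from the base axis. Payload 9.7 kg.
Tool frame: the origin (TCP) lies at the very end of the fingers, on their centre line; the grasp point (between the pads) lies 19 mm behind it; z points along the fingers, y is the direction in which the jaws open and shut (so a half turn about z gives the same grasp; the last joint's range is limited). The gripper opens to 85 mm and grips with 20 to 120 N. Pads are 22 mm wide; open, the fingers measure 114 mm over their backs; the gripper's body (76 mm by 85 mm) begins 54 mm behind the grasp point. The pads swing forward as they close: fully open they stand 13 mm farther back than shut.
Start: joints at [-74.255, 4.979, 10.078, 95.1, 0, 90], TCP at [0.149, -0.529, 0.197] pointing down, gripper open.
Joint ranges: [-179.16, 179.16], [-48.56, 103.87], [-65.8, 70.77], [-126.05, 130.52], [-82.76, 87.17], [-180, 180]. Speed limits (degrees/s): [127.2, 127.2, 147.25, 180, 180, 180].

### API

Orientations are given as [roll, pitch, yaw] about the fixed x, y, z axes, in that order (R = Rz(yaw) Ry(pitch) Rx(roll)).
In Python, from workcell import bot gives the robot as it stands. The module is installed in compiled form; this text tells all that it offers.
- The arm moves only by the tool step_arm, never from a script. Its arguments are lists of equal length, an entry for each row: "dr": the turn, a rotation vector about the tool's x, y, z in rad, a list of three; "xyz": the shift along the tool's x, y, z in units of 40 mm (1.0 is 40 mm), a list of three; "gripper": the opening, from 0 (shut) to 1 (fully open). In form: {"dr": [[wx, wy, wz], ...], "xyz": [[x, y, z], ...], "gripper": [gripper, ...]}. A call has exactly 8 rows; each row is the pose to reach, as a shift and turn from the pose commanded when the call began, along the tool's axes at that moment; what a row does not reach only later rows make up. A row lasts 1/10 s, in which the tool goes at most 50 mm and 8.59 degrees, less where a joint would pass 70% of its speed; a pose out of reach is approached as far as the arm can. A call with a gripper value outside its range is refused whole. The fingers move at their own pace and stop on an object; "squeeze" is the grip in N (left out, the last holds). Time passes only in rows, so rows that repeat a pose let the fingers close, or fill a call up. It gives the time, the measured TCP pose, the force and the opening at its end, in the units of the state.
- bot.get_obs(): the state, without advancing time (a new reading comes with each control period).
- bot.camera(name): name is "scene" or "top"; returns a dict with "image" (420x560x3 uint8, red, green, blue), "camera_matrix" (3x3 intrinsics, pixels), "k1" (the pictures are not rectified: a ray, as slopes to the right and down, at radius r is drawn at 1 + k1 r^2 times it, then the intrinsics apply), "R" (3x3) and "t" (3): a world point X has camera coordinates R X + t. Camera axes: x right, y down, z forward; pixel columns grow to the right and rows downward; lengths in m; the calibration is good to about 2 mm. A picture is of the moment at which its call begins. There is no depth.
- bot.job_done(): hands the job in, once; it reports no verdict.
Trained networks look in a picture, given as the dict that the camera call returned (one of the last four; its "shot" number tells which), for a name from the list of things; names that differ only in an ending like _2 or _b are one class to them, and where a whole thing is asked for, a point or a joint stands for the part that bears it (a point fixed in the world has none). Each returns a list of dicts, best first, with "p" (0 to 1); they miss things now and then, are a little off and sometimes report something else, mostly with a low value. They report only what shows in the picture. A call takes as long as a camera call.
- bot.regions_of(picture, thing): "region" (420x560 bool, what is visible of it) and "box" ([centre column, centre row, width, height] in pixels, round what is visible of it).
The state is a dict: "time": time; "q": joint angles; "qd": joint speeds; "joint_efforts": joint torques, N m; "ee_pos": TCP position; "tcp_rot": TCP orientation; "wrist_force": force on the tool from outside, world axes, zero at the start; "torque": the same for the moment, N m; "opening": finger opening in m.
Only numpy, scipy, OpenCV 4.12 (cv2) and the standard library are available. Lean on these libraries where they do the work, as an engineer would, in place of code of your own. Each camera call takes 0.05 s, during which the arm holds its last target.

## Working session

There is one attempt and no reset: what is moved stays moved. The work goes in short steps, Python scripts to look and compute and a tool call to move; the robot and the scene stay as the last step left them, time stands still between calls to the robot, and variables do not carry over. Pictures are saved under pics/ and viewed, and the job is handed in when it is done.

Besides the shell and the picture viewer there is one more tool, called after "Call:" in YAML: its name, and indented under it one key for each argument. step_arm: Moves the arm, as the interface text tells. Its arguments: {"type":"object","properties":{"dr":{"type":"array"},"xyz":{"type":"array"},"gripper":{"type":"array"},"squeeze":{"type":"number"}},"required":["dr","xyz","gripper"]}

```bash
mkdir -p pics; ls; python3 - <<'E'
from workcell import bot
import cv2, numpy as np
o=bot.get_obs()
for k,v in o.items(): print(k,np.round(v,4))
for n in ("scene","top"):
    p=bot.camera(n); cv2.imwrite(f"pics/{n}0.png",cv2.resize(p["image"][:,:,::-1],(800,600)))
    print(n,p["camera_matrix"],p["k1"],p["R"],p["t"],p["shot"])
    for t in ("housing","keeper","tab","nut","handle","tin_mid","jar_mid","bowl_mid"):
        r=bot.regions_of(p,t)
        print(t,[(round(d["p"],2),np.round(d["box"],1)) for d in r[:2]])
E
```

```text
pics
time 0.0
q [-7.42553e+01  5.00990e+00  1.00342e+01  9.50981e+01  2.00000e-03
  9.00006e+01]
qd [-0.0198  0.0293 -0.0348  0.0333 -0.0574  0.1213]
joint_efforts [ 6.00000e-04 -5.20394e+01  4.64795e+01  1.64000e-02  1.00000e-04
 -0.00000e+00]
ee_pos [ 0.1492 -0.5291  0.1959]
tcp_rot [-1.799262e+02 -2.000000e-03  1.574410e+01]
wrist_force [-0.0193 -0.4626  0.812 ]
torque [ 0.0163  0.0243 -0.0014]
opening 0.0856
scene [[487.65983972   0.         283.70208738]
 [  0.         487.65983972 201.78791983]
 [  0.           0.           1.        ]] 0.04879292829068733 [[ 5.31489122e-01  8.47064855e-01  6.66580554e-04]
 [ 6.40598038e-01 -4.01426819e-01 -6.54591982e-01]
 [-5.54214279e-01  3.48335528e-01 -7.55982071e-01]] [-0.22356792 -0.21113233  1.81636415] 1
housing []
keeper [(0.49, array([303.8, 218.4,  12.6,  24.1]))]
tab [(0.59, array([307.1, 217.9,   9.8,  28.8]))]
nut [(0.43, array([328.6, 210. ,  29.5,  12. ])), (0.3, array([389.9, 172.3,  29.4,  34.5]))]
handle []
tin_mid [(0.8, array([389.4, 173.8,  29.9,  30.5]))]
jar_mid [(0.77, array([177.1, 298. ,  31.7,  44.2]))]
bowl_mid [(0
[... 242 characters left out ...]
]
 [-9.92057006e-01 -9.60969428e-04 -1.25785430e-01]
 [ 1.25786281e-01 -1.42744584e-02 -9.91954662e-01]] [-0.03411553  0.43098988  1.48021044] 2
housing [(0.59, array([232.8, 165.6, 113.7,  95.9]))]
keeper [(0.71, array([252.6, 170.2,  27.1,  35.8])), (0.32, array([176.6, 272.5,  44.1,  37.4]))]
tab [(0.78, array([256.4, 171.9,  29.2,  39. ]))]
nut [(0.47, array([237. , 160. ,  22.4,  10.6])), (0.35, array([232.7, 139.2,  65.7,  26.9]))]
handle [(0.7, array([229.9, 139.9,  61.8,  23.5]))]
tin_mid [(0.63, array([127.6, 188.9,  34.6,  26.8]))]
jar_mid [(0.56, array([407.4, 167.9,  41.2,  31.1]))]
bowl_mid [(0.83, array([177.9, 270.4,  45.4,  43.1])), (0.2, array([236.7, 162.6, 109.2,  88.3]))]
```

```bash
python3 - <<'E'
import cv2
a=cv2.imread("pics/scene0.png");b=cv2.imread("pics/top0.png")
# enlarge crops
s=10/7
def crop(im,x0,y0,x1,y1,n):
    c=im[int(y0*s):int(y1*s),int(x0*s):int(x1*s)]
    cv2.imwrite(n,cv2.resize(c,(800,600),interpolation=cv2.INTER_CUBIC))
crop(a,240,150,400,270,"pics/scene0c.png");crop(b,160,110,320,230,"pics/top0c.png")
E
```

```text
(no output)
```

View pics/scene0.png

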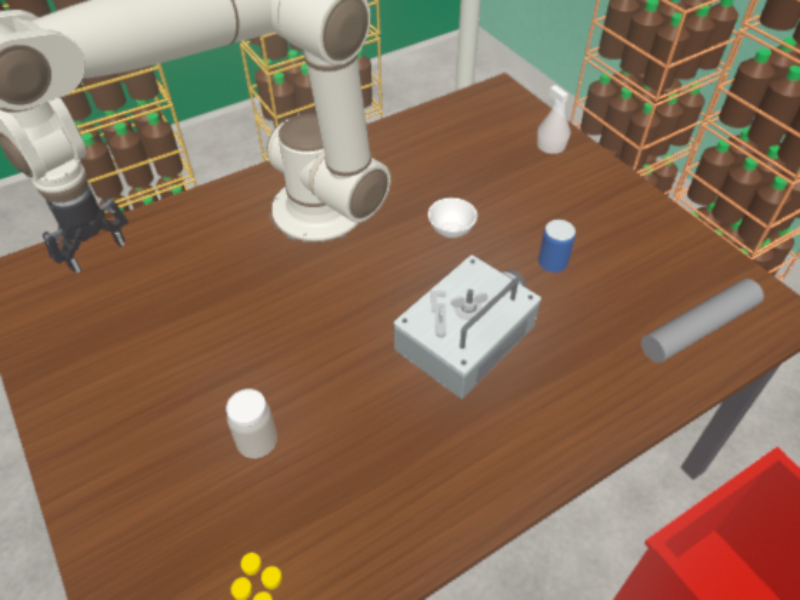

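View pics/top0.png

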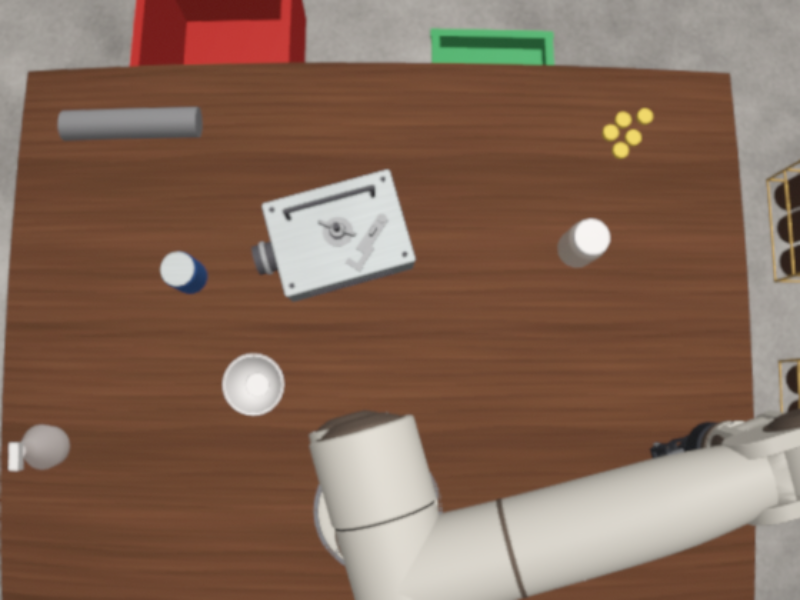

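```bash
sleep 1
```

```text
(no output)
```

View pics/scene0c.png

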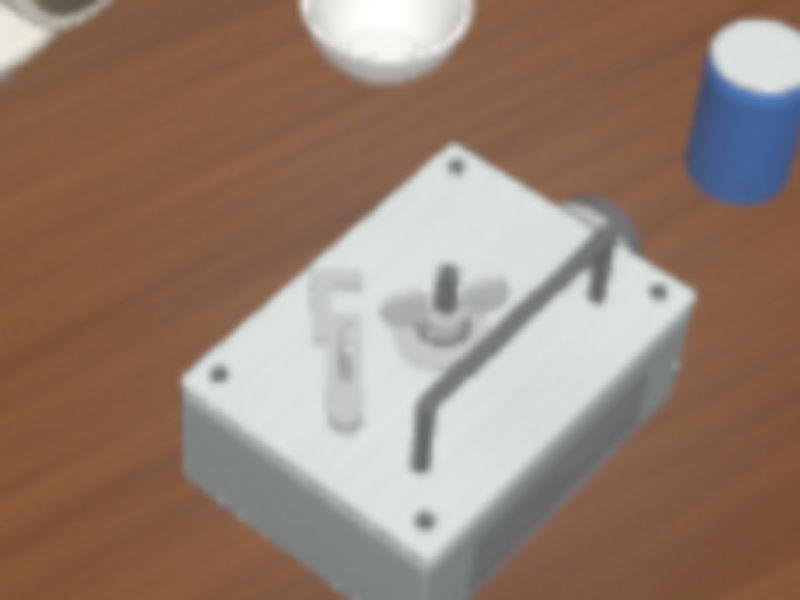

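View pics/top0c.png

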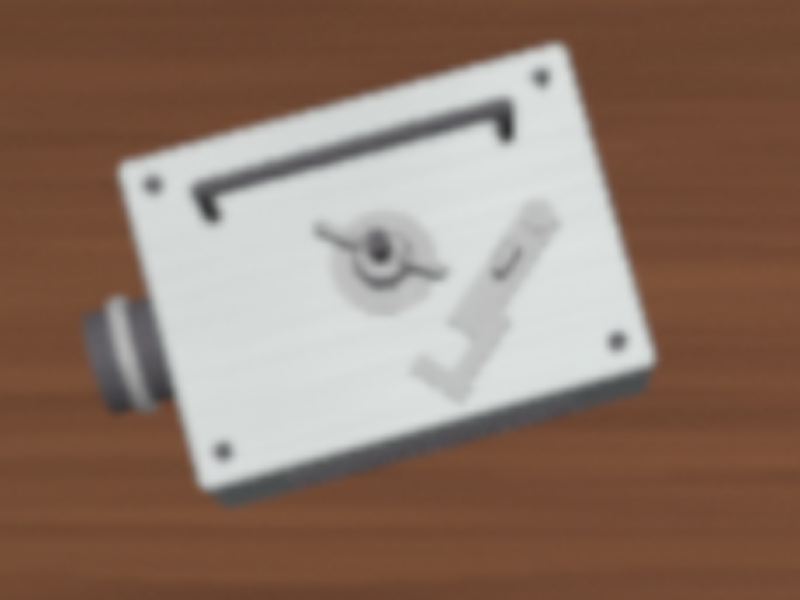

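```bash
cat > h.py <<'E'
import numpy as np, cv2
from scipy.optimize import least_squares
def ray(cam,uv):
    K=np.array(cam["camera_matrix"]);k1=cam["k1"]
    d=(np.array(uv,float)-K[:2,2])/[K[0,0],K[1,1]]
    s=d.copy()
    for _ in range(20): s=d/(1+k1*(s@s))
    R=np.array(cam["R"]);t=np.array(cam["t"])
    return -R.T@t, R.T@np.r_[s,1]
def atz(cam,uv,z):
    o,d=ray(cam,uv); return o+d*(z-o[2])/d[2]
def proj(cam,X):
    X=np.atleast_2d(X);c=X@np.array(cam["R"]).T+np.array(cam["t"])
    s=c[:,:2]/c[:,2:];s=s*(1+cam["k1"]*(s**2).sum(1,keepdims=True))
    K=np.array(cam["camera_matrix"]);return s*[K[0,0],K[1,1]]+K[:2,2]
def tri(c1,u1,c2,u2):
    o1,d1=ray(c1,u1);o2,d2=ray(c2,u2)
    A=np.c_[d1,-d2];s=np.linalg.lstsq(A,o2-o1,rcond=None)[0]
    p,q=o1+d1*s[0],o2+d2*s[1];return (p+q)/2,np.linalg.norm(p-q)
def uncrop(P,x0,y0,f=5): return (np.array(P,float)+.5)/f+[x0,y0]-.5
def crop(im,x0,y0,w,f,n): # w x 0.75w
    c=im[y0:y0+int(w*.75),x0:x0+w,::-1]
    cv2.imwrite(n,cv2.resize(c,None,fx=f,fy=f,interpolation=cv2.INTER_CUBIC))
E
python3 - <<'E'
from h import *
from workcell import bot
S=bot.camera("scene");T=bot.camera("top")
crop(T["image"],200,110,114,7,"pics/t1.png")
crop(S["image"],270,160,114,7,"pics/s1.png")
import pickle;pickle.dump((S,T),open("cams0.pkl","wb"))
tc=uncrop([(120,165),(565,42),(655,362),(203,490)],160,110)
sc=uncrop([(697,295),(425,562),(183,382),(455,143)],240,150)
loc=np.array([(.095,.13),(.095,-.13),(-.095,-.13),(-.095,.13)])
for n,c,px in(("T",T,tc),("S",S,sc)):
    P=np.array([atz(c,p,.1) for p in px]);print(n,P.round(4).tolist(),np.linalg.norm(np.diff(P,axis=0),axis=1).round(4))
def world(p):
    c,s=np.cos(p[2]),np.sin(p[2]);return np.c_[loc@np.array([[c,s],[-s,c]])+p[:2],np.full(4,.1)]
f=lambda p,m=3:np.r_[(proj(T,world(p))-tc).ravel() if m&1 else [],(proj(S,world(p))-sc).ravel() if m&2 else []]
for m in(1,2,3):
    r=least_squares(f,[.65,.1,.25],args=(m,),loss="soft_l1");print(m,r.x,np.rad2deg(r.x[2]),f(r.x,m).round(1))
print("nut tips top",atz(T,uncrop((318,230),160,110),.135),atz(T,uncrop((445,272),160,110),.135),"stud",atz(T,uncrop((378,243),160,110),.158))
print("pivot",atz(T,uncrop((540,213),160,110),.106),"tab",atz(T,uncrop((508,262),160,110),.138))
for t,h in(("tin_mid",.055),("jar_mid",.065),("bowl_mid",.027)):
    rs=bot.regions_of(S,t),bot.regions_of(T,t)
    print(t,[atz(c,r[0]["box"][:2],h).round(3) for c,r in zip((S,T),rs) if r])
E
```

```text
T [[0.6048, 0.2277, 0.1], [0.676, -0.0219, 0.1], [0.4927, -0.0717, 0.1], [0.4211, 0.1771, 0.1]] [0.2596 0.1899 0.2589]
S [[0.6055, 0.2256, 0.1], [0.6764, -0.0264, 0.1], [0.4969, -0.0741, 0.1], [0.4237, 0.1758, 0.1]] [0.2618 0.1857 0.2604]
1 [0.54863711 0.07781913 0.27484657] 15.747548656765568 [-0.3  0.  -0.1  0.2  0.5  0.1 -0.  -0.3]
2 [0.55051943 0.07502597 0.27250919] 15.613626384034703 [ 0.4  0.3  0.6 -0.1 -1.  -0.4 -0.2  0.2]
3 [0.54922718 0.07689891 0.27405659] 15.70228605876668 [ 0.  -0.2  0.2  0.   0.8 -0.1  0.3 -0.5  0.6 -0.3  1.  -0.8 -0.7 -0.9
 -0.1 -0.3]
nut tips top [0.55915742 0.11255731 0.135     ] [0.53584691 0.04331717 0.135     ] stud [0.54676416 0.07829186 0.158     ]
pivot [ 0.57551487 -0.00799543  0.106     ] tab [0.54076843 0.00915864 0.138     ]
tin_mid [array([0.471, 0.386, 0.055]), array([0.474, 0.393, 0.055])]
jar_mid [array([ 0.54 , -0.416,  0.065]), array([ 0.54 , -0.418,  0.065])]
bowl_mid [array([0.246, 0.25 , 0.027]), array([0.25 , 0.25 , 0.027])]
```

View pics/t1.png

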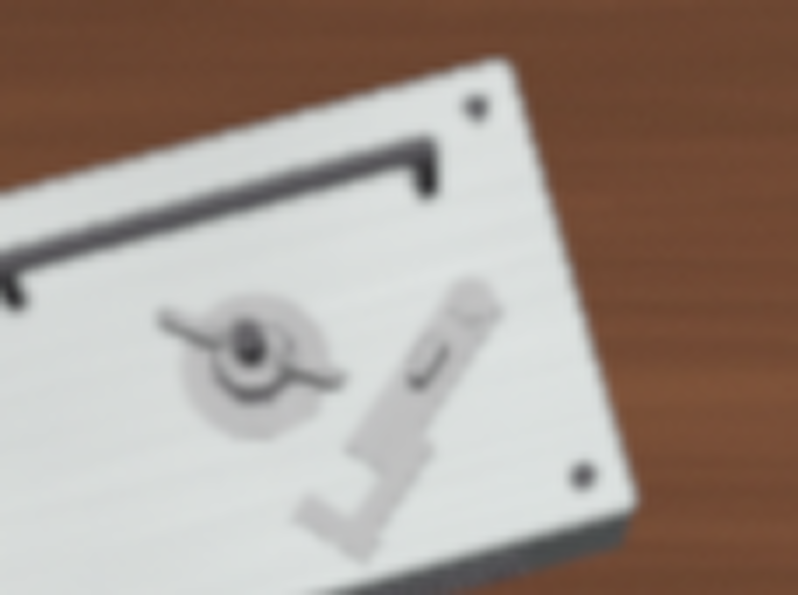

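View pics/s1.png

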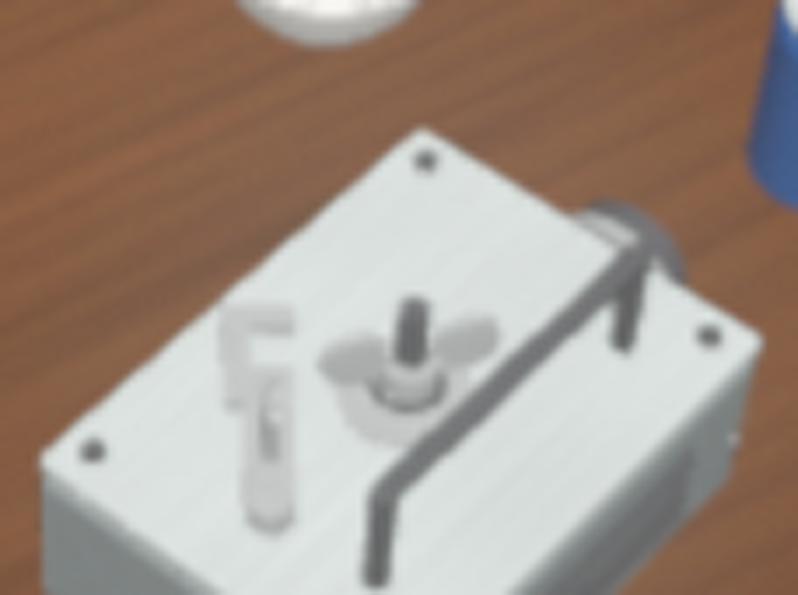

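```bash
cat >> h.py <<'E'
from scipy.spatial.transform import Rotation as Ro
H=np.array([.5492,.0769,np.deg2rad(15.7)])
def hw(x,y,z):
    c,s=np.cos(H[2]),np.sin(H[2]);return np.array([H[0]+c*x-s*y,H[1]+s*x+c*y,z])
def wh(p):
    d=np.array(p[:2])-H[:2];c,s=np.cos(H[2]),np.sin(H[2]);return np.array([c*d[0]+s*d[1],-s*d[0]+c*d[1],p[2]])
def plan(cur,targets):
    """cur=(pos,rpy deg); targets: list of house (x,y,z,yaw deg in house) ; m"""
    R0=Ro.from_euler("xyz",cur[1],degrees=True)
    for (x,y,z,yaw) in targets:
        Rt=Ro.from_euler("xyz",[180,0,yaw+np.rad2deg(H[2])],degrees=True)
        d=R0.inv().apply(hw(x,y,z)-cur[0])/.04
        print("xyz",d.round(3).tolist(),"dr",(R0.inv()*Rt).as_rotvec().round(3).tolist())
def obs():
    from workcell import bot
    o=bot.get_obs();print("t",round(o["time"],2),"W",np.round(o["ee_pos"],4),"H",wh(o["ee_pos"]).round(4),"rpy",np.round(o["tcp_rot"],2),"F",np.round(o["wrist_force"],1),"M",np.round(o["torque"],3),"op",round(o["opening"],4));return o
E
python3 - <<'E'
from h import *
o=obs()
c=(np.array([.149,-.529,.197]),[180,0,15.745])
plan(c,[(-.0424,-.0858,.19,45),(-.0424,-.0858,.117,45)])
E
```

```text
t 1.3 W [ 0.1493 -0.5294  0.1966] H [-0.5491 -0.4754  0.1966] rpy [-180.     -0.     15.75] F [ 0.5  0.5 -0.7] M [ 0.031 -0.029 -0.043] op 0.0856
xyz [12.678, -9.72, 0.175] dr [0.0, 0.0, -0.785]
xyz [12.678, -9.72, 2.0] dr [0.0, 0.0, -0.785]
```

Call:
step_arm:
  dr:
    - [0, 0, -0.2]
    - [0, 0, -0.4]
    - [0, 0, -0.6]
    - [0, 0, -0.785]
    - [0, 0, -0.785]
    - [0, 0, -0.785]
    - [0, 0, -0.785]
    - [0, 0, -0.785]
  xyz:
    - [0.95, -0.73, 0]
    - [1.9, -1.46, 0]
    - [2.85, -2.2, 0]
    - [3.8, -2.9, 0]
    - [4.75, -3.65, 0]
    - [5.7, -4.4, 0]
    - [6.65, -5.1, 0]
    - [7.6, -5.83, 0]
  gripper: [0, 0, 0, 0, 0, 0, 0, 0]
  squeeze: 20

```text
time: 2.1
ee_pos: [0.3794, -0.2208, 0.1969]
tcp_rot: [179.9, 0.0, 60.7]
wrist_force: [0.6, -0.9, -0.6]
opening: 0.0002
```

```bash
python3 - <<'E'
from h import *
o=obs()
plan((o["ee_pos"],o["tcp_rot"]),[(-.0424,-.0858,.19,45)])
E
```

```text
t 2.1 W [ 0.3794 -0.2208  0.1969] H [-0.244  -0.2406  0.1969] rpy [1.7994e+02 1.0000e-02 6.0710e+01] F [ 0.6 -0.9 -0.6] M [-0.028 -0.053  0.006] op 0.0002
xyz [6.301, 0.829, 0.172] dr [0.001, 0.0, 0.0]
```

Call:
step_arm:
  dr:
    - [0, 0, 0]
    - [0, 0, 0]
    - [0, 0, 0]
    - [0, 0, 0]
    - [0, 0, 0]
    - [0, 0, 0]
    - [0, 0, 0]
    - [0, 0, 0]
  xyz:
    - [1.1, 0.15, 0]
    - [2.2, 0.3, 0]
    - [3.3, 0.45, 0]
    - [4.4, 0.6, 0.1]
    - [5.5, 0.75, 0.15]
    - [6.27, 0.83, 0.2]
    - [6.27, 0.83, 0.8]
    - [6.27, 0.83, 1.4]
  gripper: [0, 0, 0, 0, 0, 0, 0, 0]

```text
time: 2.9
ee_pos: [0.531, -0.0188, 0.14]
tcp_rot: [180.0, -0.0, 60.8]
wrist_force: [-0.2, 0.5, 0.1]
opening: -0.0001
```

```bash
python3 - <<'E'
from h import *
from workcell import bot
o=obs()
T=bot.camera("top");S=bot.camera("scene")
crop(T["image"],200,110,114,7,"pics/t2.png");crop(S["image"],270,160,114,7,"pics/s2.png")
E
```

```text
t 2.9 W [ 0.531  -0.0188  0.14  ] H [-0.0434 -0.0872  0.14  ] rpy [ 1.7996e+02 -2.0000e-02  6.0840e+01] F [-0.2  0.5  0.1] M [ 0.007  0.019 -0.005] op -0.0001
```

View pics/t2.png

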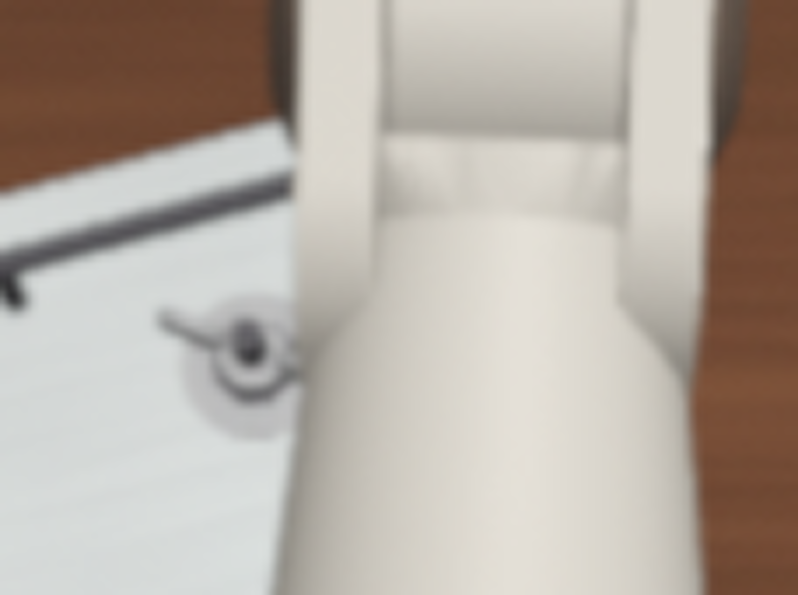

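View pics/s2.png

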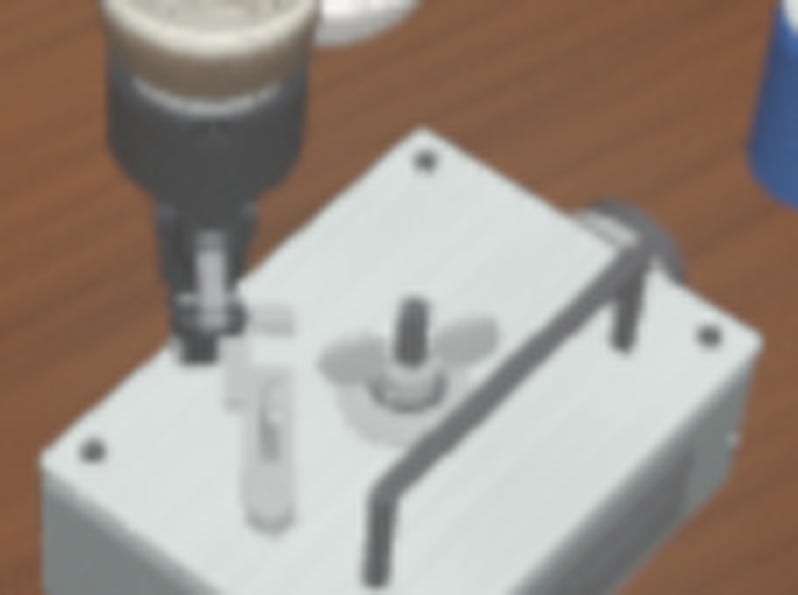

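```bash
python3 - <<'E'
from h import *
o=obs()
def P(phi,off,s=.031):
    f=np.deg2rad(phi);u=np.array([-np.sin(f),np.cos(f)]);v=np.array([np.cos(f),np.sin(f)])
    p=np.array([0,-.09])+s*u-off*v;return (*p,.117,phi)
plan((o["ee_pos"],o["tcp_rot"]),[P(45,.027),P(45,.016),P(38,.015),P(31,.015),P(24,.015),P(17,.015),P(10,.015),P(5,.015),P(0,.015),P(0,.013)])
E
```

```text
t 3.0 W [ 0.5287 -0.0195  0.1374] H [-0.0458 -0.0873  0.1374] rpy [-1.7974e+02  1.3000e-01  6.0760e+01] F [ 0.1 -0.2  0.2] M [-0.103  0.023 -0.035] op -0.0002
xyz [0.088, 0.085, 0.511] dr [-0.004, 0.002, 0.001]
xyz [0.363, 0.086, 0.51] dr [-0.004, 0.002, 0.001]
xyz [0.485, 0.046, 0.51] dr [-0.004, 0.003, 0.123]
xyz [0.586, 0.018, 0.51] dr [-0.004, 0.003, 0.245]
xyz [0.69, 0.003, 0.51] dr [-0.004, 0.003, 0.368]
xyz [0.795, 0.001, 0.509] dr [-0.004, 0.003, 0.49]
xyz [0.9, 0.011, 0.509] dr [-0.004, 0.004, 0.612]
xyz [0.974, 0.027, 0.509] dr [-0.003, 0.004, 0.699]
xyz [1.046, 0.048, 0.509] dr [-0.003, 0.004, 0.786]
xyz [1.081, 0.084, 0.508] dr [-0.003, 0.004, 0.786]
```

Call:
step_arm:
  dr:
    - [0, 0, 0]
    - [0, 0, 0]
    - [0, 0, 0]
    - [0, 0, 0.06]
    - [0, 0, 0.12]
    - [0, 0, 0.18]
    - [0, 0, 0.245]
    - [0, 0, 0.245]
  xyz:
    - [0.08, 0.08, 0.3]
    - [0.08, 0.08, 0.51]
    - [0.22, 0.08, 0.51]
    - [0.36, 0.07, 0.51]
    - [0.48, 0.046, 0.51]
    - [0.53, 0.03, 0.51]
    - [0.586, 0.018, 0.51]
    - [0.586, 0.018, 0.51]
  gripper: [0, 0, 0, 0, 0, 0, 0, 0]

```text
time: 3.8
ee_pos: [0.5427, 0.0005, 0.1209]
tcp_rot: [180.0, -0.0, 46.6]
wrist_force: [0.2, 0.3, -0.5]
opening: -0.0003
```

```bash
python3 - <<'E'
from h import *
o=obs()
def P(phi,off,s=.031):
    f=np.deg2rad(phi);u=np.array([-np.sin(f),np.cos(f)]);v=np.array([np.cos(f),np.sin(f)])
    p=np.array([0,-.09])+s*u-off*v;return (*p,.117,phi)
plan((hw(*P(31,.015)[:3]),[180,0,15.7+31]),[P(24,.015),P(17,.015),P(10,.015),P(5,.015),P(0,.015),P(0,.013)])
from workcell import bot
S=bot.camera("scene")
crop(S["image"],270,160,114,7,"pics/s3.png")
E
```

```text
t 3.8 W [5.427e-01 5.000e-04 1.209e-01] H [-0.0269 -0.0718  0.1209] rpy [ 1.7996e+02 -5.0000e-02  4.6640e+01] F [ 0.2  0.3 -0.5] M [-0.025 -0.023  0.066] op -0.0003
xyz [0.097, -0.04, -0.0] dr [-0.0, -0.0, 0.122]
xyz [0.199, -0.068, -0.0] dr [0.0, -0.0, 0.244]
xyz [0.303, -0.083, -0.0] dr [0.0, -0.0, 0.367]
xyz [0.378, -0.086, -0.0] dr [-0.0, -0.0, 0.454]
xyz [0.453, -0.082, -0.0] dr [0.0, -0.0, 0.541]
xyz [0.496, -0.057, -0.0] dr [0.0, -0.0, 0.541]
```

View pics/s3.png

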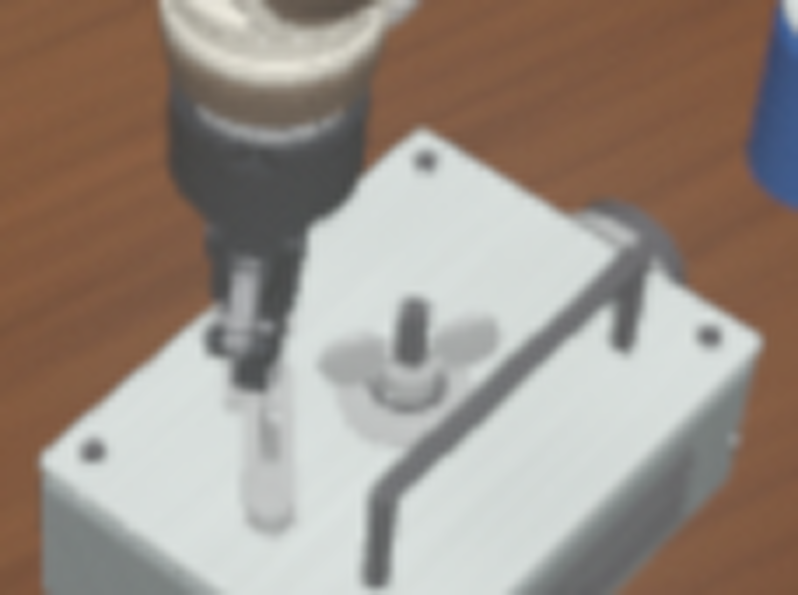

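```bash
python3 - <<'E'
from h import *
import pickle
S,T=pickle.load(open("cams0.pkl","rb"))
q=lambda P,c,x0,y0:((proj(c,P)-[x0,y0]+.5)*7-.5).round().tolist()
for phi in(40,45,50,55):
    f=np.deg2rad(phi);u=np.array([-np.sin(f),np.cos(f)]);b=np.array([0,-.09])
    pts=np.array([hw(*b,.109),hw(*(b+.033*u),.109),hw(*(b+.033*u),.138),hw(*(b+.09*u),.109)])
    print(phi,"S",q(pts,S,270,160),"T",q(pts,T,200,110))
print("tip",q(np.array([.5427,.0005,.1209]),S,270,160))
a=hw(0,0,.158);print("stud",q(a,S,270,160),q(a,T,200,110))
E
```

```text
40 S [[276.0, 510.0], [276.0, 448.0], [279.0, 404.0], [276.0, 344.0]] T [[481.0, 301.0], [433.0, 369.0], [432.0, 353.0], [351.0, 486.0]]
45 S [[276.0, 510.0], [269.0, 448.0], [272.0, 404.0], [258.0, 344.0]] T [[481.0, 301.0], [440.0, 373.0], [439.0, 357.0], [368.0, 497.0]]
50 S [[276.0, 510.0], [262.0, 448.0], [265.0, 405.0], [240.0, 345.0]] T [[481.0, 301.0], [446.0, 376.0], [445.0, 360.0], [386.0, 506.0]]
55 S [[276.0, 510.0], [256.0, 449.0], [258.0, 406.0], [222.0, 348.0]] T [[481.0, 301.0], [453.0, 379.0], [452.0, 363.0], [404.0, 513.0]]
tip [[256.0, 433.0]]
stud [[420.0, 311.0]] [[253.0, 334.0]]
```

```bash
python3 - <<'E'
from h import *
import pickle
S,T=pickle.load(open("cams0.pkl","rb"))
q=lambda P,c,x0,y0:((proj(c,P)-[x0,y0]+.5)*7-.5).round().tolist()
print(q(np.array([[.5287,-.0195,.1374],[.5287,-.0195,.15],[.5287,-.0195,.16]]),S,270,160))
from workcell import bot
for c,pic in(("scene",S),):
    im=cv2.imread("pics/s3.png");b=cv2.imread("pics/s1.png")
    cv2.imwrite("pics/cmp.png",np.hstack([b[300:560,150:450],im[300:560,150:450]]).repeat(1,0))
E
```

```text
[[198.0, 405.0], [199.0, 386.0], [199.0, 370.0]]
```

View pics/cmp.png

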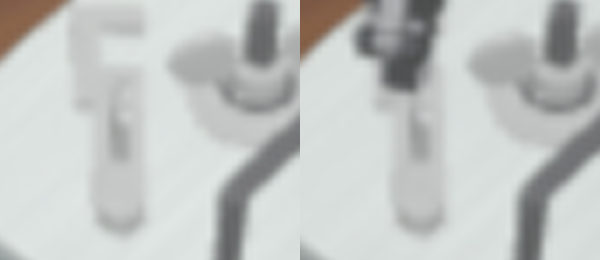

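```bash
python3 - <<'E'
import cv2,numpy as np
a=cv2.imread("pics/s1.png").astype(int)
o=[]
for n in("s2","s3"):
    b=cv2.imread(f"pics/{n}.png").astype(int)
    o.append(np.clip(np.abs(a-b)*4,0,255)[200:500,100:400])
cv2.imwrite("pics/diff.png",np.hstack(o))
E
```

```text
[ WARN:0@0.114] global loadsave.cpp:1063 imwrite_ Unsupported depth image for selected encoder is fallbacked to CV_8U.
```

View pics/diff.png

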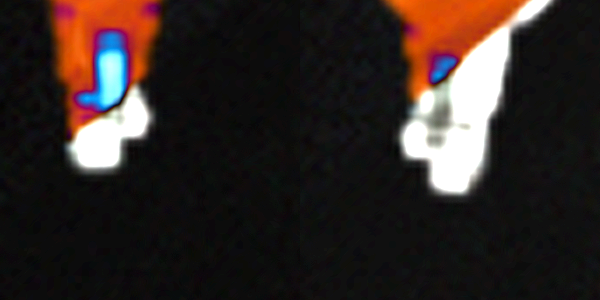

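```bash
python3 - <<'E'
from h import *
import pickle
S,T=pickle.load(open("cams0.pkl","rb"))
yh=np.array([np.sin(np.deg2rad(15.75)),-np.cos(np.deg2rad(15.75)),0])
for dz in(0,.013,.03,.045):
    print(dz,[((proj(S,np.array([.1493,-.5294,.1966+dz])+s*yh)[0]-[20,120]+.5)*7-.5).round().tolist() for s in(-.05,0,.05)])
crop(S["image"],20,120,100,7,"pics/g0.png")
E
```

```text
0 [[500.0, 431.0], [392.0, 498.0], [280.0, 566.0]]
0.013 [[490.0, 410.0], [382.0, 476.0], [269.0, 545.0]]
0.03 [[477.0, 381.0], [368.0, 447.0], [254.0, 516.0]]
0.045 [[466.0, 355.0], [355.0, 421.0], [240.0, 490.0]]
```

View pics/g0.png

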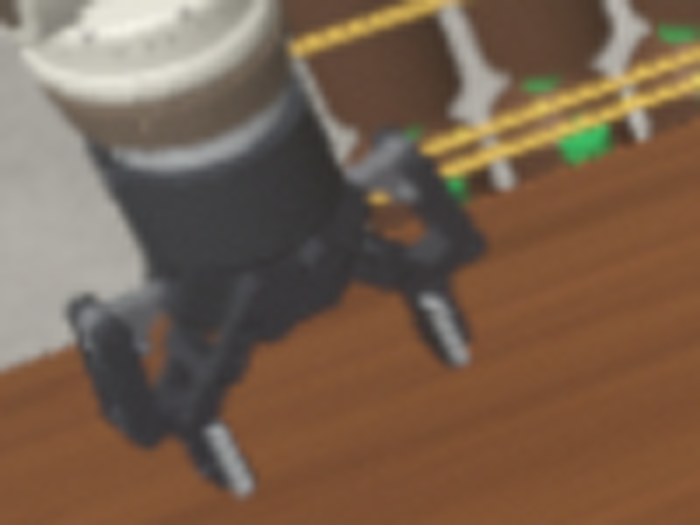

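```bash
python3 - <<'E'
from h import *
o=obs();print(np.round(o["q"],3),np.round(o["joint_efforts"],1))
E
```

```text
t 3.85 W [5.426e-01 4.000e-04 1.208e-01] H [-0.027  -0.0719  0.1208] rpy [ 1.7996e+02 -4.0000e-02  4.6760e+01] F [0.3 0.5 0.7] M [0.002 0.035 0.013] op 0.0001
[ 3.70000e-02  3.02600e+00 -3.68000e-01  8.65520e+01  2.00000e-03
  1.33272e+02] [  0.2 -50.4  47.1  -0.    0.    0.5]
```

```bash
python3 - <<'E'
from h import *
import pickle
S,T=pickle.load(open("cams0.pkl","rb"))
for W,yaw,nm in(([.5308,-.0188,.1405],60.8,"s2 bottom 368, cols 170-222"),([.5426,.0004,.1208],46.7,"s3 bottom 392, cols 228-275")):
  for dz in(.02,.025,.03,.035,.04):
    R=Ro.from_euler("xyz",[180,0,yaw],degrees=True)
    c=R.apply([[x,y,-dz] for x in(-.011,.011) for y in(-.0145,.0145)])+W
    p=(proj(S,c)-[270,160]+.5)*7-.5
    print(nm,dz,p.max(0).round(),p.min(0).round())
E
```

```text
s2 bottom 368, cols 170-222 0.02 [233. 401.] [174. 344.]
s2 bottom 368, cols 170-222 0.025 [233. 393.] [175. 336.]
s2 bottom 368, cols 170-222 0.03 [234. 385.] [175. 328.]
s2 bottom 368, cols 170-222 0.035 [234. 377.] [175. 321.]
s2 bottom 368, cols 170-222 0.04 [235. 369.] [175. 313.]
s3 bottom 392, cols 228-275 0.02 [289. 433.] [225. 372.]
s3 bottom 392, cols 228-275 0.025 [289. 426.] [225. 364.]
s3 bottom 392, cols 228-275 0.03 [290. 418.] [225. 356.]
s3 bottom 392, cols 228-275 0.035 [290. 410.] [226. 349.]
s3 bottom 392, cols 228-275 0.04 [291. 403.] [226. 341.]
```

```bash
python3 - <<'E'
from h import *
o=obs()
plan(([.5426,.0004,.1208],[180,0,46.7]),[(-.043,-.086,.1208,45),(-.043,-.086,.098,45)])
E
```

```text
t 3.85 W [5.426e-01 4.000e-04 1.208e-01] H [-0.027  -0.0719  0.1208] rpy [ 1.7996e+02 -4.0000e-02  4.6760e+01] F [0.3 0.5 0.7] M [0.002 0.035 0.013] op 0.0001
xyz [-0.524, 0.098, 0.0] dr [-0.0, 0.0, -0.244]
xyz [-0.524, 0.098, 0.57] dr [-0.0, 0.0, -0.244]
```

Call:
step_arm:
  dr:
    - [0, 0, -0.12]
    - [0, 0, -0.24]
    - [0, 0, -0.24]
    - [0, 0, -0.24]
    - [0, 0, -0.24]
    - [0, 0, -0.24]
    - [0, 0, -0.24]
    - [0, 0, -0.24]
  xyz:
    - [-0.3, 0.05, 0]
    - [-0.52, 0.1, 0]
    - [-0.52, 0.1, 0.1]
    - [-0.52, 0.1, 0.2]
    - [-0.52, 0.1, 0.3]
    - [-0.52, 0.1, 0.42]
    - [-0.52, 0.1, 0.42]
    - [-0.52, 0.1, 0.42]
  gripper: [0, 0, 0, 0, 0, 0, 0, 0]

```text
time: 4.65
ee_pos: [0.5309, -0.0175, 0.1032]
tcp_rot: [-180.0, 0.0, 60.4]
wrist_force: [0.2, -0.6, -0.1]
opening: -0.0
```

```bash
python3 - <<'E'
from h import *
from workcell import bot
o=obs()
S=bot.camera("scene");crop(S["image"],270,160,80,10,"pics/s4.png")
E
```

```text
t 4.65 W [ 0.5309 -0.0175  0.1032] H [-0.0432 -0.0859  0.1032] rpy [-1.7998e+02  1.0000e-02  6.0430e+01] F [ 0.2 -0.6 -0.1] M [-0.042 -0.041 -0.053] op -0.0
```

View pics/s4.png

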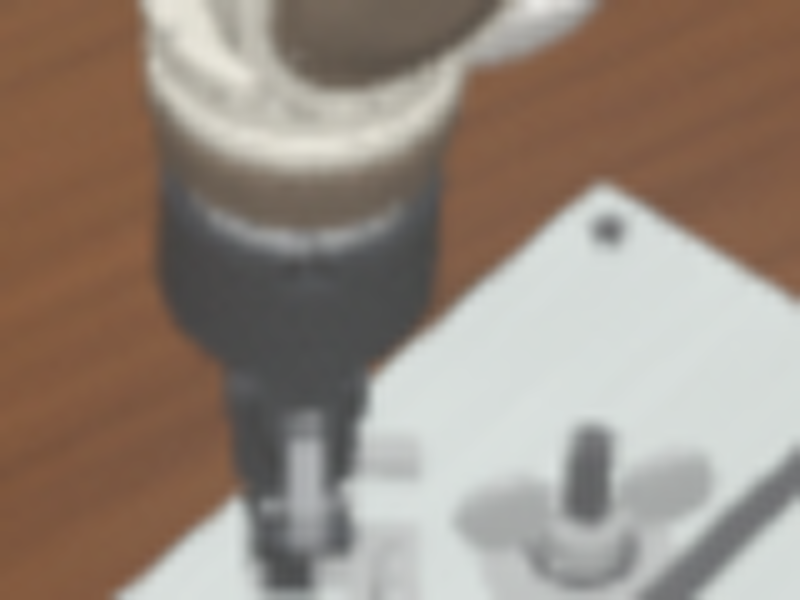

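Call:
step_arm:
  dr:
    - [0, 0, 0]
    - [0, 0, 0]
    - [0, 0, 0]
    - [0, 0, 0]
    - [0, 0, 0]
    - [0, 0, 0]
    - [0, 0, 0]
    - [0, 0, 0]
  xyz:
    - [0, 0, 0.03]
    - [0, 0, 0.06]
    - [0, 0, 0.09]
    - [0, 0, 0.12]
    - [0, 0, 0.15]
    - [0, 0, 0.15]
    - [0, 0, 0.15]
    - [0, 0, 0.15]
  gripper: [0, 0, 0, 0, 0, 0, 0, 0]

```text
time: 5.5
ee_pos: [0.5309, -0.0177, 0.0974]
tcp_rot: [180.0, -0.0, 60.4]
wrist_force: [0.3, -0.2, -0.1]
opening: -0.0001
```

```bash
python3 - <<'E'
from h import *
from workcell import bot
o=obs()
S=bot.camera("scene");crop(S["image"],270,190,80,10,"pics/s5.png")
p=(proj(S,np.array([o["ee_pos"]]))-[270,190]+.5)*10;print(p)
E
```

```text
t 5.5 W [ 0.5309 -0.0177  0.0974] H [-0.0432 -0.0861  0.0974] rpy [180.    -0.    60.44] F [ 0.3 -0.2 -0.1] M [ 0.002 -0.009 -0.007] op -0.0001
[[289.79333729 367.39733524]]
```

View pics/s5.png

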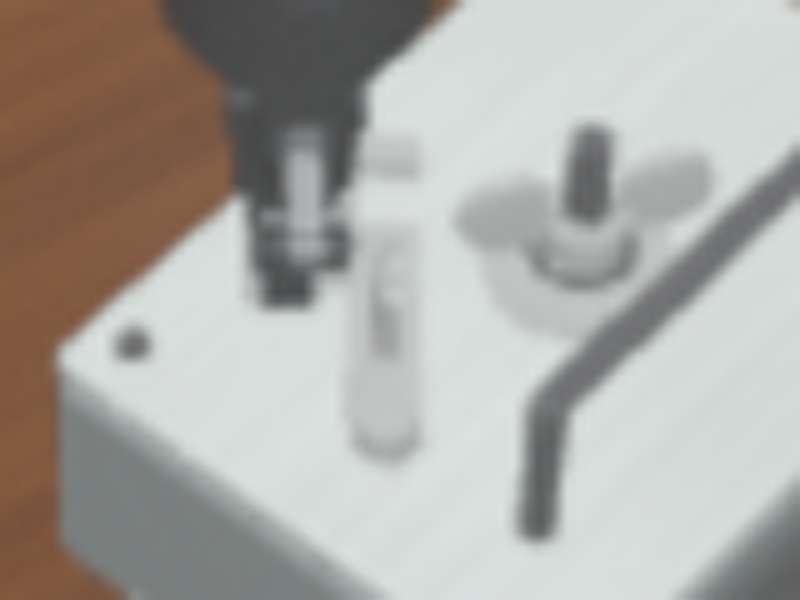

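```bash
cat >> h.py <<'E'
def P(phi,off,s=.031,z=.087):
    f=np.deg2rad(phi);u=np.array([-np.sin(f),np.cos(f)]);v=np.array([np.cos(f),np.sin(f)])
    p=np.array([0,-.09])+s*u-off*v;return (*p,z,phi)
E
python3 - <<'E'
from h import *
plan(([.5309,-.0176,.0974],[180,0,60.4]),[P(45,.027),P(45,.022),P(45,.018),P(42,.015),P(38,.015),P(34,.015)])
E
```

```text
xyz [0.018, 0.059, 0.26] dr [0.0, 0.0, -0.005]
xyz [0.143, 0.058, 0.26] dr [0.0, 0.0, -0.005]
xyz [0.243, 0.058, 0.26] dr [0.0, 0.0, -0.005]
xyz [0.359, 0.038, 0.26] dr [0.0, -0.0, 0.047]
xyz [0.416, 0.017, 0.26] dr [0.0, -0.0, 0.117]
xyz [0.473, -0.001, 0.26] dr [0.0, -0.0, 0.187]
```

Call:
step_arm:
  dr:
    - [0, 0, 0]
    - [0, 0, 0]
    - [0, 0, 0]
    - [0, 0, 0]
    - [0, 0, 0]
    - [0, 0, 0.05]
    - [0, 0, 0.12]
    - [0, 0, 0.19]
  xyz:
    - [0.02, 0.06, 0.1]
    - [0.02, 0.06, 0.2]
    - [0.02, 0.06, 0.26]
    - [0.14, 0.06, 0.26]
    - [0.24, 0.06, 0.26]
    - [0.36, 0.04, 0.26]
    - [0.42, 0.02, 0.26]
    - [0.47, 0, 0.26]
  gripper: [0, 0, 0, 0, 0, 0, 0, 0]

```text
time: 6.35
ee_pos: [0.5401, -0.0016, 0.0871]
tcp_rot: [180.0, 0.1, 49.4]
wrist_force: [-2.8, -4.2, 1.4]
opening: -0.0003
```

```bash
python3 - <<'E'
from h import *
from workcell import bot
o=obs()
S=bot.camera("scene");crop(S["image"],270,190,80,10,"pics/s6.png")
plan((hw(*P(34,.015)[:3]),[180,0,15.7+34]),[P(28,.015),P(22,.015),P(16,.015),P(10,.015),P(5,.015),P(0,.016),P(0,.015),P(0,.013)])
E
```

```text
t 6.35 W [ 0.5401 -0.0016  0.0871] H [-0.03   -0.0731  0.0871] rpy [1.7997e+02 8.0000e-02 4.9380e+01] F [-2.8 -4.2  1.4] M [-0.866  0.384  0.017] op -0.0003
xyz [0.083, -0.035, -0.0] dr [0.0, -0.0, 0.105]
xyz [0.169, -0.061, -0.0] dr [0.0, -0.0, 0.209]
xyz [0.258, -0.078, -0.0] dr [-0.0, -0.0, 0.314]
xyz [0.348, -0.086, -0.0] dr [0.0, -0.0, 0.419]
xyz [0.423, -0.085, -0.0] dr [-0.0, -0.0, 0.506]
xyz [0.477, -0.091, -0.0] dr [-0.0, -0.0, 0.593]
xyz [0.497, -0.077, -0.0] dr [-0.0, -0.0, 0.593]
xyz [0.539, -0.049, -0.0] dr [-0.0, -0.0, 0.593]
```

View pics/s6.png

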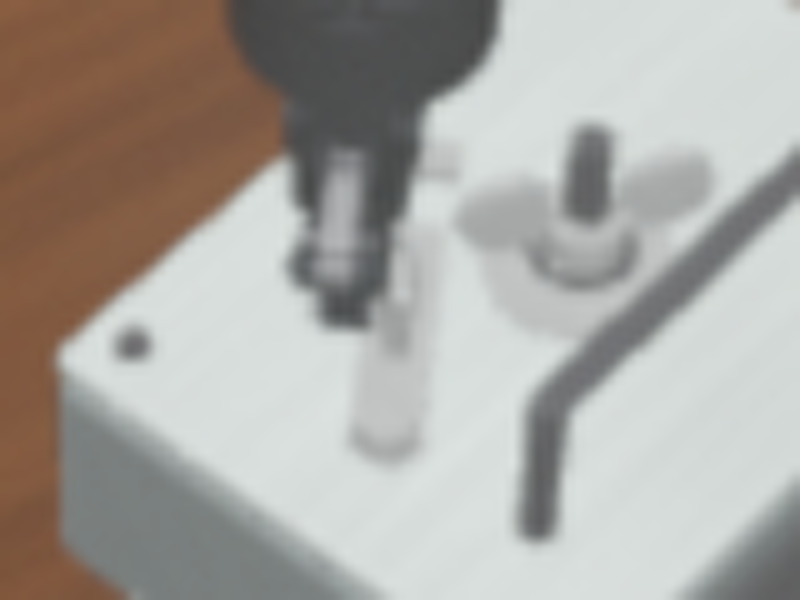

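Call:
step_arm:
  dr:
    - [0, 0, 0.1]
    - [0, 0, 0.21]
    - [0, 0, 0.31]
    - [0, 0, 0.42]
    - [0, 0, 0.5]
    - [0, 0, 0.59]
    - [0, 0, 0.59]
    - [0, 0, 0.59]
  xyz:
    - [0.08, -0.035, 0]
    - [0.17, -0.06, 0]
    - [0.26, -0.08, 0]
    - [0.35, -0.085, 0]
    - [0.42, -0.085, 0]
    - [0.46, -0.09, 0]
    - [0.475, -0.09, 0]
    - [0.475, -0.09, 0]
  gripper: [0, 0, 0, 0, 0, 0, 0, 0]

```text
time: 7.2
ee_pos: [0.5496, 0.0154, 0.087]
tcp_rot: [180.0, 0.0, 15.9]
wrist_force: [-2.3, -3.1, 1.3]
opening: 0.0
```

```bash
python3 - <<'E'
from h import *
from workcell import bot
o=obs()
S=bot.camera("scene");crop(S["image"],270,190,80,10,"pics/s7.png")
E
```

```text
t 7.2 W [0.5496 0.0154 0.087 ] H [-0.0162 -0.0593  0.087 ] rpy [1.7998e+02 3.0000e-02 1.5930e+01] F [-2.3 -3.1  1.3] M [-0.565  0.489  0.009] op 0.0
```

View pics/s7.png

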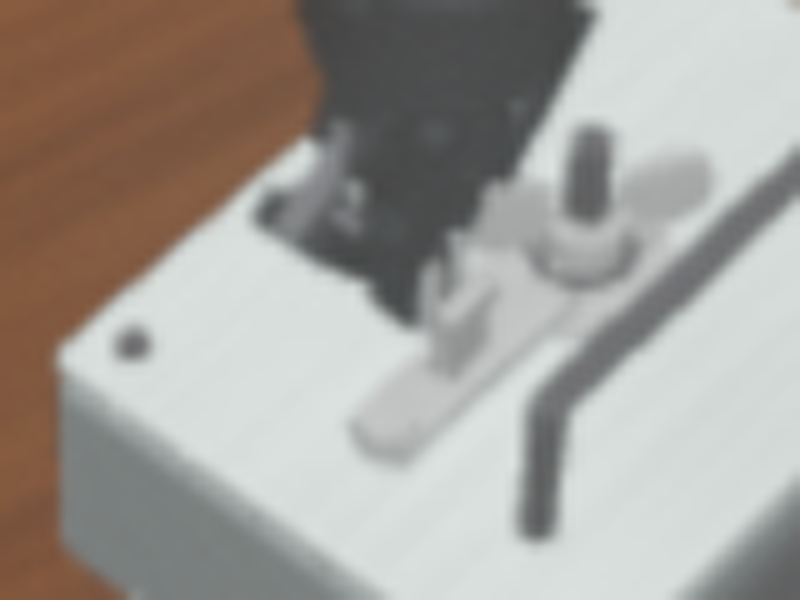

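Call:
step_arm:
  dr:
    - [0, 0, 0]
    - [0, 0, 0]
    - [0, 0, 0]
    - [0, 0, 0]
    - [0, 0, 0]
    - [0, 0, 0]
    - [0, 0, 0]
    - [0, 0, 0]
  xyz:
    - [0.015, 0, 0]
    - [0.03, 0, 0]
    - [0.04, 0, 0]
    - [0.05, 0, 0]
    - [0.06, 0, 0]
    - [0.06, 0, 0]
    - [0.06, 0, 0]
    - [0.06, 0, 0]
  gripper: [0, 0, 0, 0, 0, 0, 0, 0]

```text
time: 8.05
ee_pos: [0.5497, 0.0154, 0.087]
tcp_rot: [-180.0, 0.3, 15.8]
wrist_force: [-14.8, -5.5, 6.6]
opening: 0.0001
```

```bash
python3 - <<'E'
from h import *
o=obs()
E
```

```text
t 8.05 W [0.5497 0.0154 0.087 ] H [-0.0162 -0.0593  0.087 ] rpy [-180.      0.26   15.83] F [-14.8  -5.5   6.6] M [-1.156  2.942 -0.015] op 0.0001
```

```bash
python3 - <<'E'
from h import *
import pickle
S,T=pickle.load(open("cams0.pkl","rb"))
for c,a,b,o in((S,(347,362),(470,340),(270,160)),(T,(165,320),(340,382),(200,110))):
    A=atz(c,uncrop(a,*o,7),.132);B=atz(c,uncrop(b,*o,7),.132);m=(A+B)/2;d=A-B
    print(A.round(4),B.round(4),"mid",m.round(4),wh(m).round(4),np.rad2deg(np.arctan2(d[1],d[0])),np.linalg.norm(d))
print("studtop S",atz(S,uncrop((414,302),270,160,7),.158),"T",atz(T,uncrop((248,340),200,110,7),.158))
E
```

```text
[0.5387 0.0489 0.132 ] [0.5564 0.0998 0.132 ] mid [0.5475 0.0744 0.132 ] [-0.0023 -0.002   0.132 ] -109.09788779834805 0.05389377429752772
[0.5607 0.113  0.132 ] [0.5361 0.0447 0.132 ] mid [0.5484 0.0788 0.132 ] [-0.0002  0.0021  0.132 ] 70.17223138515538 0.07262645358418097
studtop S [0.54383459 0.07752443 0.158     ] T [0.54692031 0.07882805 0.158     ]
```

Call:
step_arm:
  dr:
    - [0, 0, 0]
    - [0, 0, 0]
    - [0, 0, 0]
    - [0, 0, 0]
    - [0, 0, 0]
    - [0, 0, 0]
    - [0, 0, 0]
    - [0, 0, 0]
  xyz:
    - [-0.2, 0, 0]
    - [-0.4, 0, 0]
    - [-0.5, 0, -0.4]
    - [-0.5, 0, -0.9]
    - [-0.5, 0, -1.3]
    - [-0.5, 0, -1.3]
    - [-0.5, 0, -1.3]
    - [-0.5, 0, -1.3]
  gripper: [0, 0, 0, 0, 0, 0.3, 0.3, 0.3]

```text
time: 8.85
ee_pos: [0.5324, 0.0108, 0.1379]
tcp_rot: [-180.0, 0.1, 15.8]
wrist_force: [0.5, -0.2, 0.4]
opening: 0.0259
```

```bash
python3 - <<'E'
from h import *
from workcell import bot
o=obs()
S=bot.camera("scene");crop(S["image"],270,150,114,7,"pics/s8.png")
E
```

```text
t 8.85 W [0.5324 0.0108 0.1379] H [-0.0341 -0.0591  0.1379] rpy [-1.7997e+02  6.0000e-02  1.5760e+01] F [ 0.5 -0.2  0.4] M [0.014 0.022 0.017] op 0.0259
```

View pics/s8.png

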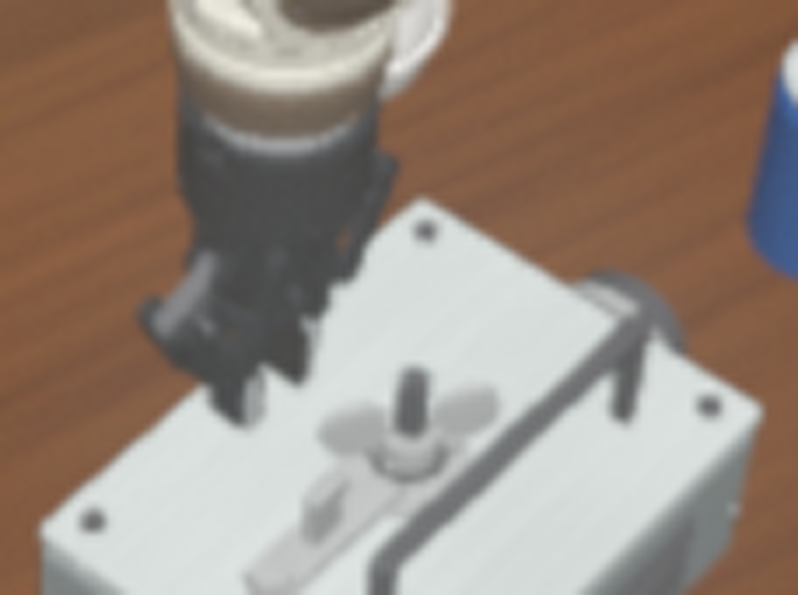

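```bash
cat >> h.py <<'E'
AX=np.array([0.,0.])
def N(th,r=.026,z=.095):
    f=np.deg2rad(th);return (AX[0]+r*np.cos(f),AX[1]+r*np.sin(f),z,th-180)
E
python3 - <<'E'
from h import *
plan(([.5324,.0108,.1379],[180,0,15.8]),[N(235,z=.138),N(235,z=.11),N(235,z=.095)])
E
```

```text
xyz [0.48, -0.944, -0.003] dr [-0.0, 0.0, -0.958]
xyz [0.48, -0.944, 0.697] dr [-0.0, 0.0, -0.958]
xyz [0.48, -0.944, 1.072] dr [-0.0, 0.0, -0.958]
```

Call:
step_arm:
  dr:
    - [0, 0, -0.14]
    - [0, 0, -0.28]
    - [0, 0, -0.42]
    - [0, 0, -0.56]
    - [0, 0, -0.7]
    - [0, 0, -0.84]
    - [0, 0, -0.96]
    - [0, 0, -0.96]
  xyz:
    - [0.07, -0.14, 0]
    - [0.14, -0.28, 0]
    - [0.21, -0.42, 0]
    - [0.28, -0.56, 0]
    - [0.35, -0.7, 0]
    - [0.42, -0.84, 0]
    - [0.48, -0.944, 0]
    - [0.48, -0.944, 0.15]
  gripper: [0.19, 0.19, 0.19, 0.19, 0.19, 0.19, 0.19, 0.19]

```text
time: 9.7
ee_pos: [0.5412, 0.0527, 0.1326]
tcp_rot: [-180.0, -0.0, 70.9]
wrist_force: [0.3, 0.0, -0.0]
opening: 0.0163
```

```bash
python3 - <<'E'
from h import *
from workcell import bot
o=obs()
S=bot.camera("scene");crop(S["image"],290,160,80,10,"pics/s9.png")
o=obs();plan((o["ee_pos"],o["tcp_rot"]),[N(235,z=.11),N(235,z=.095)])
E
```

```text
t 9.7 W [0.5412 0.0527 0.1326] H [-0.0143 -0.0211  0.1326] rpy [-1.800e+02 -1.000e-02  7.089e+01] F [ 0.3  0.  -0. ] M [ 0.058  0.012 -0.011] op 0.0163
t 9.75 W [0.5406 0.0523 0.1311] H [-0.0149 -0.0213  0.1311] rpy [-1.7991e+02  4.0000e-02  7.0630e+01] F [ 0.2  1.4 -1.4] M [0.021 0.017 0.01 ] op 0.0159
xyz [0.001, 0.0, 0.527] dr [-0.002, 0.001, -0.001]
xyz [0.001, 0.001, 0.902] dr [-0.002, 0.001, -0.001]
```

View pics/s9.png

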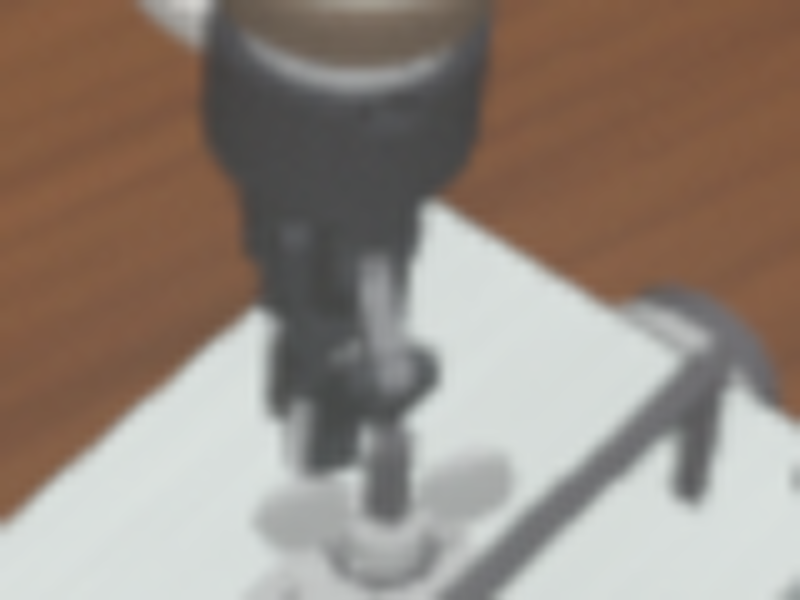

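```bash
python3 - <<'E'
from h import *
import pickle
S,T=pickle.load(open("cams0.pkl","rb"))
q=lambda P:((proj(S,P)-[290,160]+.5)*10-.5).round().tolist()
p=np.array([.541,.0525,0]);R=Ro.from_euler("xyz",[180,0,70.7],degrees=True)
for z in(.131,.155,.165,.175): print(z,"ctr",q(p+[0,0,z]),"fingers (inner faces)",q(p+[0,0,z]+R.apply([[0,-.008,0],[0,.008,0]])))
for th in(235,55):
    w=hw(*N(th)[:3]);w[2]=.13;print("wing",th,q(w))
print("hub",q(hw(0,0,.126)),"studtop",q(hw(0,0,.158)))
E
```

```text
0.131 ctr [[310.0, 520.0]] fingers (inner faces) [[303.0, 499.0], [318.0, 540.0]]
0.155 ctr [[315.0, 467.0]] fingers (inner faces) [[308.0, 446.0], [322.0, 487.0]]
0.165 ctr [[317.0, 444.0]] fingers (inner faces) [[310.0, 424.0], [325.0, 465.0]]
0.175 ctr [[319.0, 422.0]] fingers (inner faces) [[312.0, 401.0], [327.0, 442.0]]
wing 235 [[309.0, 521.0]]
wing 55 [[478.0, 491.0]]
hub [[393.0, 515.0]] studtop [[401.0, 444.0]]
```

Call:
step_arm:
  dr:
    - [0, 0, 0]
    - [0, 0, 0]
    - [0, 0, 0]
    - [0, 0, 0]
    - [0, 0, 0]
    - [0, 0, 0]
    - [0, 0, 0]
    - [0, 0, 0]
  xyz:
    - [-0.02, 0, 0.15]
    - [-0.02, 0, 0.3]
    - [-0.02, 0, 0.45]
    - [-0.02, 0, 0.6]
    - [-0.02, 0, 0.75]
    - [-0.02, 0, 0.9]
    - [-0.02, 0, 0.9]
    - [-0.02, 0, 0.9]
  gripper: [0.19, 0.19, 0.19, 0.19, 0.19, 0.19, 0.19, 0.19]

```text
time: 10.55
ee_pos: [0.5407, 0.0515, 0.0969]
tcp_rot: [-180.0, 0.0, 70.7]
wrist_force: [-0.0, -0.4, -0.5]
opening: 0.0161
```

```bash
python3 - <<'E'
from h import *
from workcell import bot
o=obs()
S=bot.camera("scene");crop(S["image"],290,160,80,10,"pics/s10.png")
E
```

```text
t 10.55 W [0.5407 0.0515 0.0969] H [-0.015  -0.0221  0.0969] rpy [-179.99    0.     70.75] F [-0.  -0.4 -0.5] M [0.025 0.015 0.036] op 0.0161
```

View pics/s10.png

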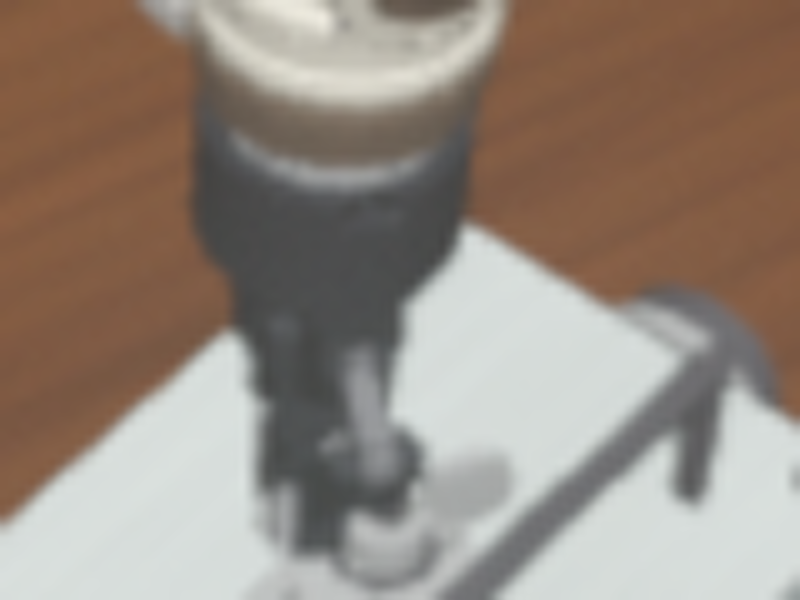

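Call:
step_arm:
  dr:
    - [0, 0, 0]
    - [0, 0, 0]
    - [0, 0, 0]
    - [0, 0, 0]
    - [0, 0, 0]
    - [0, 0, 0]
    - [0, 0, 0]
    - [0, 0, 0]
  xyz:
    - [0, 0, 0]
    - [0, 0, 0]
    - [0, 0, 0]
    - [0, 0, 0]
    - [0, 0, 0]
    - [0, 0, 0]
    - [0, 0, 0]
    - [0, 0, 0]
  gripper: [0, 0, 0, 0, 0, 0, 0, 0]
  squeeze: 25

```text
time: 11.4
ee_pos: [0.5397, 0.0517, 0.0973]
tcp_rot: [-179.9, 0.0, 70.8]
wrist_force: [-7.5, 0.7, 1.7]
opening: 0.0056
```

```bash
python3 - <<'E'
from h import *
o=obs()
AX[:]=[-.001,0]
# arcs from 235
for th0 in(235,):
    c=N(th0,z=.0968);plan((hw(*c[:3]),[180,0,15.7+c[3]]),[N(th0-a,z=.0968) for a in(4,8,12,16,20,24,28,32)])
E
```

```text
t 11.4 W [0.5397 0.0517 0.0973] H [-0.016  -0.0217  0.0973] rpy [-1.7989e+02  1.0000e-02  7.0780e+01] F [-7.5  0.7  1.7] M [0.217 1.363 0.25 ] op 0.0056
xyz [0.002, -0.045, -0.0] dr [-0.0, -0.0, 0.07]
xyz [0.006, -0.09, -0.0] dr [0.0, -0.0, 0.14]
xyz [0.014, -0.135, -0.0] dr [0.0, -0.0, 0.209]
xyz [0.025, -0.179, -0.0] dr [0.0, -0.0, 0.279]
xyz [0.039, -0.222, -0.0] dr [0.0, -0.0, 0.349]
xyz [0.056, -0.264, -0.0] dr [0.0, -0.0, 0.419]
xyz [0.076, -0.305, -0.0] dr [0.0, -0.0, 0.489]
xyz [0.099, -0.344, -0.0] dr [0.0, -0.0, 0.559]
```

Call:
step_arm:
  dr:
    - [0, 0, 0.07]
    - [0, 0, 0.14]
    - [0, 0, 0.21]
    - [0, 0, 0.28]
    - [0, 0, 0.35]
    - [0, 0, 0.42]
    - [0, 0, 0.49]
    - [0, 0, 0.49]
  xyz:
    - [0.002, -0.045, 0]
    - [0.006, -0.09, 0]
    - [0.014, -0.135, 0]
    - [0.025, -0.179, 0]
    - [0.039, -0.222, 0]
    - [0.056, -0.264, 0]
    - [0.076, -0.305, 0]
    - [0.076, -0.305, 0]
  gripper: [0, 0, 0, 0, 0, 0, 0, 0]

```text
time: 12.2
ee_pos: [0.5283, 0.0587, 0.0973]
tcp_rot: [-179.9, 0.1, 42.6]
wrist_force: [-11.0, 0.7, 6.3]
opening: 0.0054
```

```bash
cat >> h.py <<'E'
def tq(o):
    """force in house frame; radial/tangential(ccw) at wing; torque about nut axis from force + Mz"""
    c,s=np.cos(H[2]),np.sin(H[2]);F=np.array(o["wrist_force"]);f=np.array([c*F[0]+s*F[1],-s*F[0]+c*F[1]])
    p=wh(o["ee_pos"])[:2]-AX;r=np.linalg.norm(p);th=np.rad2deg(np.arctan2(p[1],p[0]))%360
    ur=p/r;ut=np.array([-ur[1],ur[0]])
    print("r %.4f th %.1f yawth %.1f Frad %.1f Ftan(ccw) %.1f  T=rF %.3f +Mz %.3f"%(r,th,(o["tcp_rot"][2]-15.7+180)%360,f@ur,f@ut,r*(f@ut),o["torque"][2]))
E
python3 - <<'E'
from h import *
AX[:]=[-.001,0]
o=obs();tq(o)
from workcell import bot
S=bot.camera("scene");crop(S["image"],290,160,80,10,"pics/s11.png")
E
```

```text
t 12.2 W [0.5283 0.0587 0.0973] H [-0.025  -0.0119  0.0973] rpy [-1.7986e+02  1.2000e-01  4.2570e+01] F [-11.    0.7   6.3] M [0.275 2.296 0.222] op 0.0054
r 0.0268 th 206.4 yawth 206.9 Frad 7.6 Ftan(ccw) -7.9  T=rF -0.211 +Mz 0.222
```

View pics/s11.png

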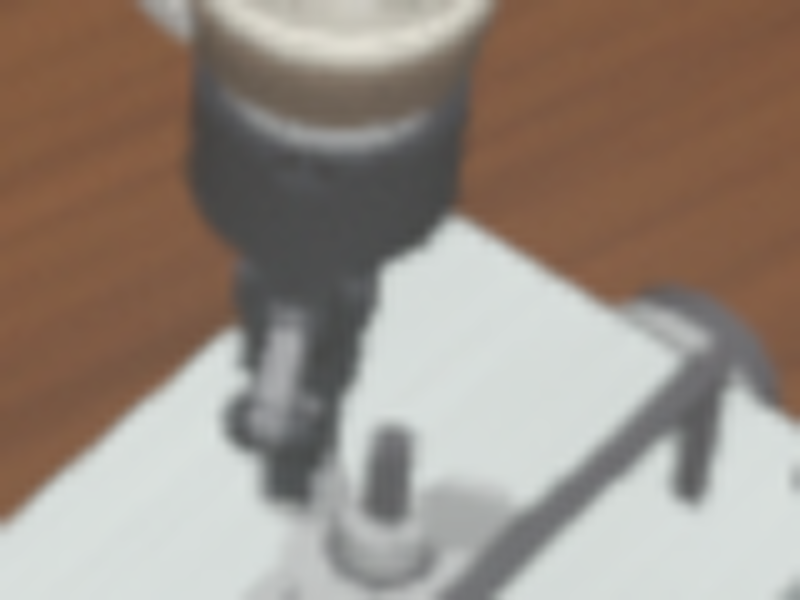

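```bash
python3 - <<'E'
from h import *
AX[:]=[-.0012,.0003]
plan((hw(-.0232,-.0126,.0968),[180,0,15.7+27]),[N(th,z=.0968) for th in(203,199,195,191,187,183,179,175)])
E
```

```text
xyz [-0.012, -0.083, -0.0] dr [0.0, -0.0, 0.07]
xyz [-0.007, -0.128, -0.0] dr [0.0, -0.0, 0.14]
xyz [0.001, -0.173, -0.0] dr [0.0, -0.0, 0.209]
xyz [0.012, -0.217, -0.0] dr [0.0, -0.0, 0.279]
xyz [0.026, -0.26, -0.0] dr [0.0, -0.0, 0.349]
xyz [0.043, -0.302, -0.0] dr [-0.0, -0.0, 0.419]
xyz [0.063, -0.343, -0.0] dr [0.0, -0.0, 0.489]
xyz [0.085, -0.382, -0.0] dr [0.0, -0.0, 0.559]
```

Call:
step_arm:
  dr:
    - [0, 0, 0.07]
    - [0, 0, 0.14]
    - [0, 0, 0.21]
    - [0, 0, 0.28]
    - [0, 0, 0.35]
    - [0, 0, 0.42]
    - [0, 0, 0.49]
    - [0, 0, 0.49]
  xyz:
    - [-0.012, -0.08, 0]
    - [-0.007, -0.128, 0]
    - [0.0, -0.173, 0]
    - [0.012, -0.217, 0]
    - [0.026, -0.26, 0]
    - [0.043, -0.302, 0]
    - [0.063, -0.343, 0]
    - [0.063, -0.343, 0]
  gripper: [0, 0, 0, 0, 0, 0, 0, 0]

```text
time: 13.05
ee_pos: [0.5215, 0.0707, 0.0974]
tcp_rot: [-179.9, 0.1, 14.5]
wrist_force: [-7.5, 2.5, 4.3]
opening: 0.0053
```

```bash
python3 - <<'E'
from h import *
AX[:]=[-.0012,.0003]
o=obs();tq(o)
c=N(179);print("cmd",c)
plan((hw(c[0],c[1],.0968),[180,0,15.7+c[3]]),[N(th,z=.0968) for th in(175,171,167,163,159,155,151)])
E
```

```text
t 13.05 W [0.5215 0.0707 0.0974] H [-0.0284  0.0015  0.0974] rpy [-1.7993e+02  1.1000e-01  1.4500e+01] F [-7.5  2.5  4.3] M [0.477 1.564 0.16 ] op 0.0053
r 0.0272 th 177.4 yawth 178.8 Frad 6.7 Ftan(ccw) -4.2  T=rF -0.114 +Mz 0.160
cmd (np.float64(-0.02719604007406617), np.float64(0.0007537625673693694), 0.095, -1)
xyz [0.002, -0.045, -0.0] dr [0.0, -0.0, 0.07]
xyz [0.006, -0.09, -0.0] dr [0.0, -0.0, 0.14]
xyz [0.014, -0.135, -0.0] dr [0.0, -0.0, 0.209]
xyz [0.025, -0.179, -0.0] dr [0.0, -0.0, 0.279]
xyz [0.039, -0.222, -0.0] dr [0.0, -0.0, 0.349]
xyz [0.056, -0.264, -0.0] dr [0.0, -0.0, 0.419]
xyz [0.076, -0.305, -0.0] dr [0.0, -0.0, 0.489]
```

Call:
step_arm:
  dr:
    - [0, 0, 0.07]
    - [0, 0, 0.14]
    - [0, 0, 0.21]
    - [0, 0, 0.28]
    - [0, 0, 0.35]
    - [0, 0, 0.42]
    - [0, 0, 0.49]
    - [0, 0, 0.49]
  xyz:
    - [-0.02, -0.055, 0]
    - [-0.02, -0.1, 0]
    - [-0.01, -0.147, 0]
    - [0.0, -0.19, 0]
    - [0.014, -0.234, 0]
    - [0.031, -0.276, 0]
    - [0.051, -0.317, 0]
    - [0.051, -0.317, 0]
  gripper: [0, 0, 0, 0, 0, 0, 0, 0]

```text
time: 13.85
ee_pos: [0.5095, -0.0411, 0.0975]
tcp_rot: [-176.5, 0.2, -6.8]
wrist_force: [-0.6, -0.8, 0.1]
opening: -0.0
```

```bash
python3 - <<'E'
from h import *
AX[:]=[-.0022,.0008]
o=obs();tq(o)
c=N(151);print("cmd",c)
plan((hw(c[0],c[1],.0968),[180,0,15.7+c[3]]),[N(th,z=.0968) for th in(147,143,139,135,131,127,123)])
E
```

```text
t 13.85 W [ 0.5095 -0.0411  0.0975] H [-0.0701 -0.1029  0.0975] rpy [-176.49    0.18   -6.75] F [-0.6 -0.8  0.1] M [-0.061 -0.028  0.013] op -0.0
r 0.1239 th 236.8 yawth 157.5 Frad 0.9 Ftan(ccw) -0.3  T=rF -0.043 +Mz 0.013
cmd (np.float64(-0.02494011238562429), np.float64(0.013405050126404767), 0.095, -29)
xyz [0.002, -0.045, -0.0] dr [0.0, -0.0, 0.07]
xyz [0.006, -0.09, -0.0] dr [-0.0, -0.0, 0.14]
xyz [0.014, -0.135, -0.0] dr [-0.0, -0.0, 0.209]
xyz [0.025, -0.179, -0.0] dr [0.0, -0.0, 0.279]
xyz [0.039, -0.222, -0.0] dr [0.0, -0.0, 0.349]
xyz [0.056, -0.264, -0.0] dr [0.0, -0.0, 0.419]
xyz [0.076, -0.305, -0.0] dr [0.0, -0.0, 0.489]
```

```bash
python3 - <<'E'
from h import *
from workcell import bot
o=obs();print(np.round(o["q"],2),np.round(o["qd"],2))
S=bot.camera("scene");crop(S["image"],270,150,114,7,"pics/s12.png");o=obs();print(np.round(o["q"],2),np.round(o["qd"],2))
T=bot.camera("top");crop(T["image"],160,100,160,5,"pics/t12.png");o=obs()
E
```

```text
t 13.85 W [ 0.5095 -0.0411  0.0975] H [-0.0701 -0.1029  0.0975] rpy [-176.49    0.18   -6.75] F [-0.6 -0.8  0.1] M [-0.061 -0.028  0.013] op -0.0
[ -6.81  -1.01  -7.1   84.09   3.51 179.94] [-19.12  -5.67  -5.34  -0.35  -5.08  -0.09]
t 13.9 W [ 0.5089 -0.0431  0.0975] H [-0.0712 -0.1046  0.0975] rpy [-176.59    0.19   -6.92] F [ 0.3 -2.2  0.4] M [-0.15  -0.065  0.06 ] op -0.0001
[ -6.97  -1.06  -7.14  84.11   3.41 179.95] [2.27 0.25 0.5  0.07 1.   0.06]
t 13.95 W [ 0.5093 -0.0418  0.0976] H [-0.0705 -0.1034  0.0976] rpy [-176.53    0.18   -6.8 ] F [0.4 1.  0.7] M [0.001 0.042 0.009] op -0.0001
```

View pics/s12.png

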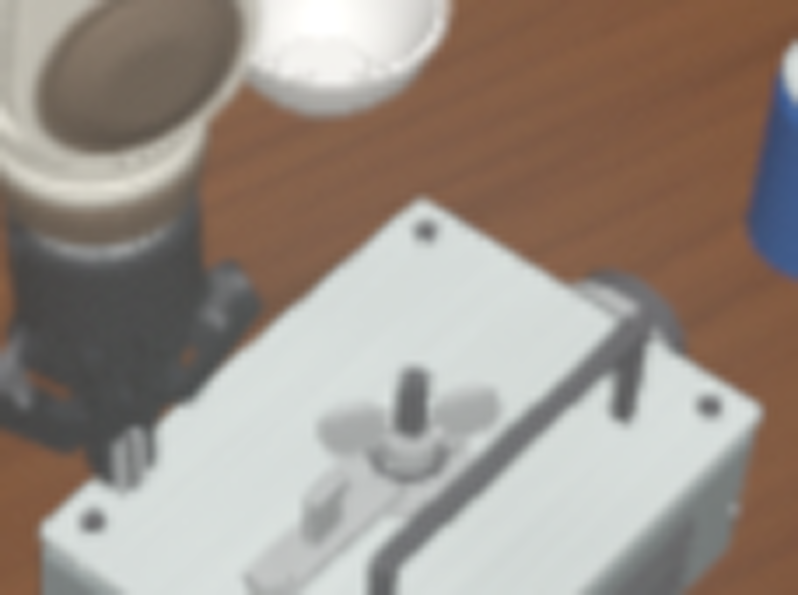

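View pics/t12.png

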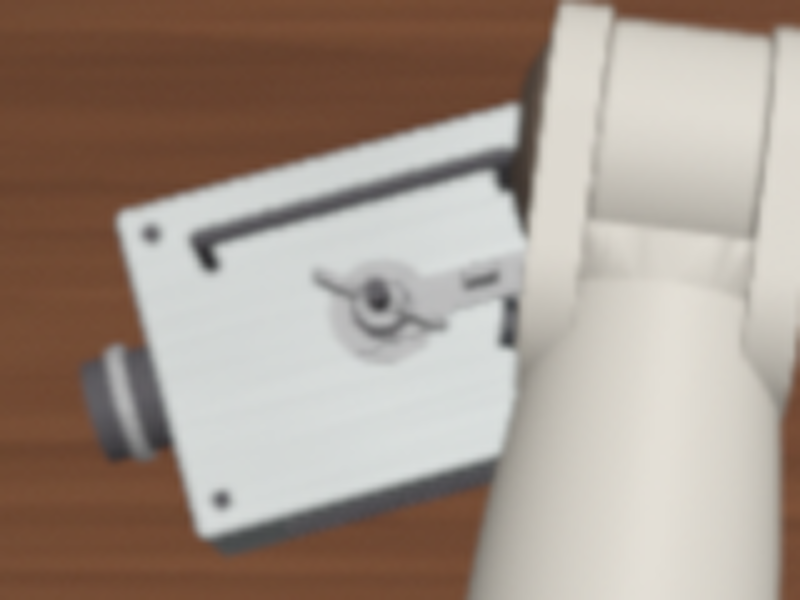

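Call:
step_arm:
  dr:
    - [0, 0, 0]
    - [0, 0, 0]
    - [0, 0, 0]
    - [0, 0, 0]
    - [0, 0, 0]
    - [0, 0, 0]
    - [0, 0, 0]
    - [0, 0, 0]
  xyz:
    - [0, 0, -0.4]
    - [0, 0, -0.8]
    - [0, 0, -1.2]
    - [0, 0, -1.4]
    - [0, 0, -1.4]
    - [0, 0, -1.4]
    - [0, 0, -1.4]
    - [0, 0, -1.4]
  gripper: [0, 0, 0, 0, 0, 0, 0, 0]

```text
time: 14.75
ee_pos: [0.509, -0.0435, 0.1523]
tcp_rot: [-176.5, 0.3, -6.6]
wrist_force: [0.0, -0.3, 0.1]
opening: 0.0002
```

```bash
python3 - <<'E'
from h import *
o=obs();print(np.round(o["q"],2),np.round(o["qd"],2))
E
```

```text
t 14.75 W [ 0.509  -0.0435  0.1523] H [-0.0713 -0.105   0.1523] rpy [-176.5     0.28   -6.63] F [ 0.  -0.3  0.1] M [-0.039 -0.005  0.038] op 0.0002
[ -7.07  -0.81  -0.86  90.25   3.5  179.56] [-0.16  0.03  0.23  0.1   0.03  0.  ]
```

Call:
step_arm:
  dr:
    - [0, 0, -0.14]
    - [0, 0, -0.28]
    - [0, 0, -0.42]
    - [0, 0, -0.56]
    - [0, 0, -0.7]
    - [0, 0, -0.84]
    - [0, 0, -0.98]
    - [0, 0, -1.12]
  xyz:
    - [0, 0, 0]
    - [0, 0, 0]
    - [0, 0, 0]
    - [0, 0, 0]
    - [0, 0, 0]
    - [0, 0, 0]
    - [0, 0, 0]
    - [0, 0, 0]
  gripper: [0, 0, 0, 0, 0, 0, 0, 0]

```text
time: 15.55
ee_pos: [0.5091, -0.0436, 0.1526]
tcp_rot: [-178.3, -3.1, 57.8]
wrist_force: [-0.1, 0.5, 0.4]
opening: 0.0002
```

```bash
python3 - <<'E'
from h import *
from workcell import bot
o=obs();print(np.round(o["q"],2),np.round(o["qd"],2))
T=bot.camera("top");crop(T["image"],200,110,80,10,"pics/t13.png")
import pickle
S,T0=pickle.load(open("cams0.pkl","rb"));crop(T0["image"],200,110,80,10,"pics/t13o.png")
print((proj(T0,hw(0,0,.158))-[200,110]+.5)*10)
plan((o["ee_pos"],o["tcp_rot"]),[(-.0711,-.105,.153,100)])
E
```

```text
t 15.55 W [ 0.5091 -0.0436  0.1526] H [-0.0712 -0.1051  0.1526] rpy [-178.26   -3.05   57.81] F [-0.1  0.5  0.4] M [-0.049 -0.008  0.003] op 0.0002
[ -7.08  -0.82  -0.83  90.26   3.5  115.06] [ 2.000e-02 -6.000e-02 -8.000e-02 -5.000e-02 -9.000e-02 -7.965e+01]
[[362.31387531 478.0822464 ]]
xyz [0.004, -0.001, -0.01] dr [-0.001, -0.064, -1.009]
```

View pics/t13.png

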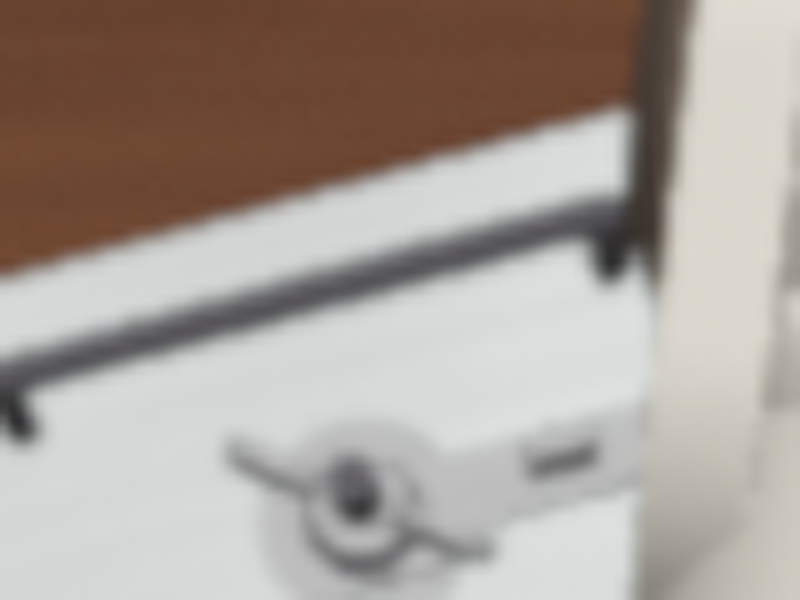

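View pics/t13o.png

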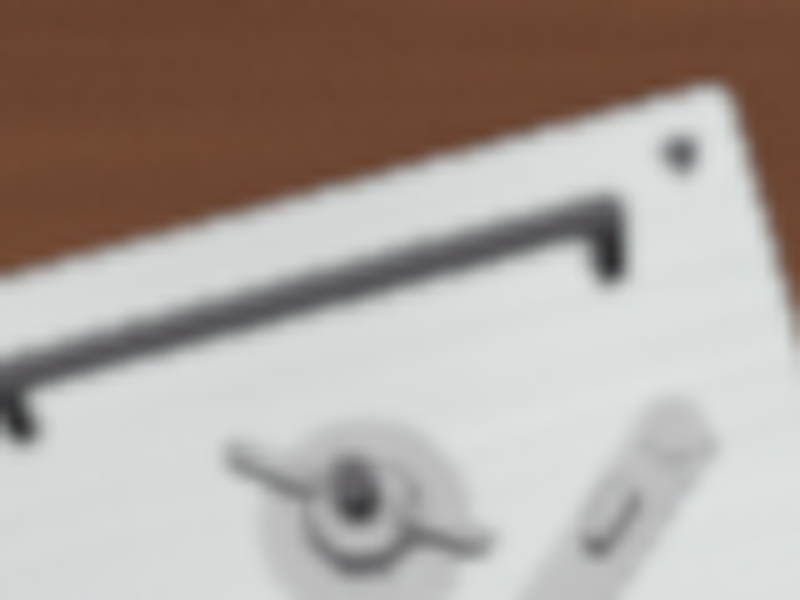

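Call:
step_arm:
  dr:
    - [0, -0.008, -0.13]
    - [0, -0.016, -0.26]
    - [0, -0.024, -0.39]
    - [0, -0.032, -0.52]
    - [0, -0.04, -0.65]
    - [0, -0.048, -0.78]
    - [0, -0.056, -0.9]
    - [0, -0.064, -1.01]
  xyz:
    - [0, 0, 0]
    - [0, 0, 0]
    - [0, 0, 0]
    - [0, 0, 0]
    - [0, 0, 0]
    - [0, 0, 0]
    - [0, 0, 0]
    - [0, 0, 0]
  gripper: [0.19, 0.19, 0.19, 0.19, 0.19, 0.19, 0.19, 0.19]

```text
time: 16.4
ee_pos: [0.5092, -0.0436, 0.1527]
tcp_rot: [-179.9, -0.0, 115.5]
wrist_force: [-1.5, 1.1, -0.5]
opening: 0.0161
```

```bash
cat >> h.py <<'E'
AX=np.array([-.002,.0008])
def N(th,r=.026,z=.095):
    f=np.deg2rad(th);return (AX[0]+r*np.cos(f),AX[1]+r*np.sin(f),z,th)
E
python3 - <<'E'
from h import *
o=obs();print(np.round(o["q"],2),np.round(o["qd"],2))
a=N(235,z=.152)
plan((o["ee_pos"],o["tcp_rot"]),[(*a[:3],165),(*a[:3],235)])
E
```

```text
t 16.4 W [ 0.5092 -0.0436  0.1527] H [-0.0712 -0.1052  0.1527] rpy [-179.95   -0.    115.51] F [-1.5  1.1 -0.5] M [ 0.006  0.03  -0.031] op 0.0161
[-4.880e+00 -1.000e+00 -9.400e-01  9.011e+01 -2.000e-02  5.961e+01] [  2.58  -2.09  -2.06  -1.86  -4.07 -59.45]
xyz [1.854, 1.697, 0.015] dr [-0.001, -0.001, -1.138]
xyz [1.854, 1.697, 0.015] dr [-0.0, -0.001, -2.359]
```

Rotate first (8 rows), then translate with the remaining rotation.

Call:
step_arm:
  dr:
    - [0, 0, -0.14]
    - [0, 0, -0.28]
    - [0, 0, -0.42]
    - [0, 0, -0.56]
    - [0, 0, -0.7]
    - [0, 0, -0.84]
    - [0, 0, -0.98]
    - [0, 0, -1.12]
  xyz:
    - [0, 0, 0]
    - [0, 0, 0]
    - [0, 0, 0]
    - [0, 0, 0]
    - [0.2, 0.2, 0]
    - [0.4, 0.4, 0]
    - [0.6, 0.6, 0]
    - [0.8, 0.75, 0]
  gripper: [0.19, 0.19, 0.19, 0.19, 0.19, 0.19, 0.19, 0.19]

```text
time: 17.2
ee_pos: [0.5227, -0.0014, 0.1527]
tcp_rot: [-180.0, -0.0, 179.7]
wrist_force: [-0.0, -0.4, 0.0]
opening: 0.0162
```

```bash
python3 - <<'E'
from h import *
o=obs();print(np.round(o["q"],2),np.round(o["qd"],2))
a=N(235,z=.152)
c=Ro.from_euler("xyz",[180,0,115.5],degrees=True).apply([.032,.03,0])+[.5092,-.0436,.1527]
print(c);plan((c,[180,0,115.5+np.rad2deg(1.12)]),[a])
E
```

```text
t 17.2 W [ 0.5227 -0.0014  0.1527] H [-0.0467 -0.0682  0.1527] rpy [-1.8000e+02 -5.0000e-02  1.7974e+02] F [-0.  -0.4  0. ] M [ 0.011  0.003 -0.026] op 0.0162
[-0.15  0.59  0.65 90.1  -0.    0.11] [ 10.78   2.36   2.34   0.15  -0.11 -69.03]
[ 0.5225012  -0.00180194  0.1527    ]
xyz [-0.391, 1.362, 0.018] dr [0.0, 0.0, -1.24]
```

Call:
step_arm:
  dr:
    - [0, 0, -0.149]
    - [0, 0, -0.298]
    - [0, 0, -0.447]
    - [0, 0, -0.596]
    - [0, 0, -0.745]
    - [0, 0, -0.894]
    - [0, 0, -1.043]
    - [0, 0, -1.19]
  xyz:
    - [-0.05, 0.2, 0]
    - [-0.1, 0.4, 0]
    - [-0.15, 0.6, 0]
    - [-0.2, 0.8, 0]
    - [-0.25, 1.0, 0]
    - [-0.3, 1.2, 0]
    - [-0.39, 1.36, 0]
    - [-0.39, 1.36, 0]
  gripper: [0.19, 0.19, 0.19, 0.19, 0.19, 0.19, 0.19, 0.19]

```text
time: 18.0
ee_pos: [0.5388, 0.0531, 0.1525]
tcp_rot: [179.9, -0.0, -112.0]
wrist_force: [0.3, -0.4, 0.3]
opening: 0.0164
```

Call:
step_arm:
  dr:
    - [0, 0, -0.05]
    - [0, 0, -0.05]
    - [0, 0, -0.05]
    - [0, 0, -0.05]
    - [0, 0, -0.05]
    - [0, 0, -0.05]
    - [0, 0, -0.05]
    - [0, 0, -0.05]
  xyz:
    - [0, 0, 0]
    - [0, 0, 0]
    - [0, 0, 0.1]
    - [0, 0, 0.3]
    - [0, 0, 0.5]
    - [0, 0, 0.5]
    - [0, 0, 0.5]
    - [0, 0, 0.5]
  gripper: [0.19, 0.19, 0.19, 0.19, 0.19, 0.19, 0.19, 0.19]

```text
time: 18.8
ee_pos: [0.5387, 0.0525, 0.1332]
tcp_rot: [180.0, -0.0, -109.4]
wrist_force: [0.4, 0.8, 0.8]
opening: 0.0163
```

```bash
python3 - <<'E'
from h import *
from workcell import bot
o=obs();print(np.round(o["q"],2))
plan((o["ee_pos"],o["tcp_rot"]),[N(235,z=.095)])
S=bot.camera("scene");crop(S["image"],290,160,80,10,"pics/s14.png")
E
```

```text
t 18.8 W [0.5387 0.0525 0.1332] H [-0.0167 -0.0207  0.1332] rpy [ 1.7999e+02 -1.0000e-02 -1.0939e+02] F [0.4 0.8 0.8] M [-0.007 -0.001 -0.015] op 0.0163
[  5.56   2.94   0.91  87.98  -0.   -65.05]
xyz [-0.001, 0.007, 0.956] dr [0.0, -0.0, -0.001]
```

View pics/s14.png

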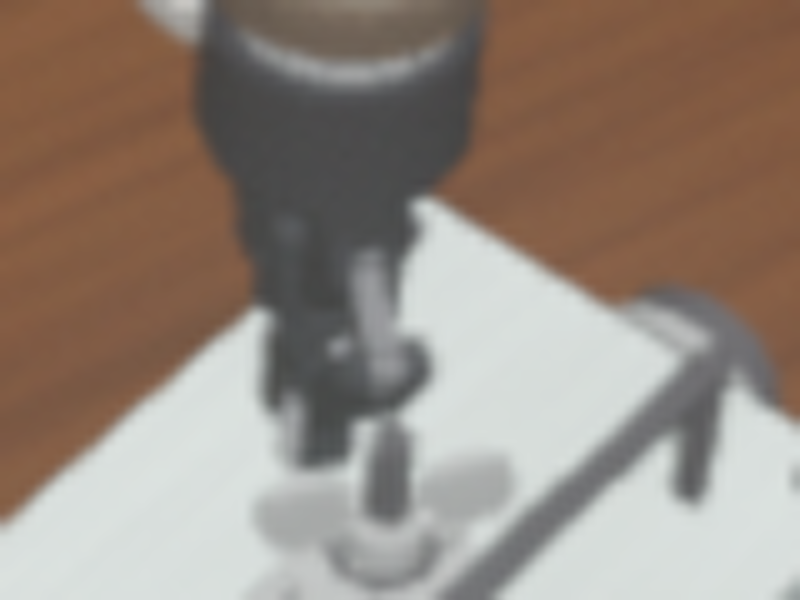

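Good, same stance with the wrist unwound. Descend, grip and turn.

Call:
step_arm:
  dr:
    - [0, 0, 0]
    - [0, 0, 0]
    - [0, 0, 0]
    - [0, 0, 0]
    - [0, 0, 0]
    - [0, 0, 0]
    - [0, 0, 0]
    - [0, 0, 0]
  xyz:
    - [0, 0, 0.2]
    - [0, 0, 0.4]
    - [0, 0, 0.6]
    - [0, 0, 0.8]
    - [0, 0, 0.9]
    - [0, 0, 0.9]
    - [0, 0, 0.9]
    - [0, 0, 0.9]
  gripper: [0.19, 0.19, 0.19, 0.19, 0.19, 0.19, 0, 0]

```text
time: 19.65
ee_pos: [0.5385, 0.0524, 0.0971]
tcp_rot: [180.0, -0.0, -109.4]
wrist_force: [-0.7, -0.1, -2.2]
opening: 0.005
```

```bash
python3 - <<'E'
from h import *
o=obs();tq(o)
c=N(235);plan((hw(*c[:3]),[180,0,15.7+c[3]]),[N(235-a) for a in(4,8,12,16,20,24,28,32)])
E
```

```text
t 19.65 W [0.5385 0.0524 0.0971] H [-0.0169 -0.0207  0.0971] rpy [ 1.7997e+02 -2.0000e-02 -1.0937e+02] F [-0.7 -0.1 -2.2] M [-0.014  0.162  0.022] op 0.005
r 0.0261 th 235.3 yawth 54.9 Frad 0.3 Ftan(ccw) -0.7  T=rF -0.018 +Mz 0.022
xyz [-0.002, 0.045, 0.0] dr [0.0, -0.0, 0.07]
xyz [-0.006, 0.09, 0.0] dr [0.0, -0.0, 0.14]
xyz [-0.014, 0.135, 0.0] dr [0.0, -0.0, 0.209]
xyz [-0.025, 0.179, 0.0] dr [0.0, -0.0, 0.279]
xyz [-0.039, 0.222, 0.0] dr [0.0, -0.0, 0.349]
xyz [-0.056, 0.264, 0.0] dr [0.0, -0.0, 0.419]
xyz [-0.076, 0.305, 0.0] dr [-0.0, -0.0, 0.489]
xyz [-0.099, 0.344, 0.0] dr [0.0, -0.0, 0.559]
```

Call:
step_arm:
  dr:
    - [0, 0, 0.07]
    - [0, 0, 0.14]
    - [0, 0, 0.21]
    - [0, 0, 0.28]
    - [0, 0, 0.35]
    - [0, 0, 0.42]
    - [0, 0, 0.49]
    - [0, 0, 0.49]
  xyz:
    - [-0.002, 0.045, 0]
    - [-0.006, 0.09, 0]
    - [-0.014, 0.135, 0]
    - [-0.025, 0.179, 0]
    - [-0.039, 0.222, 0]
    - [-0.056, 0.264, 0]
    - [-0.076, 0.305, 0]
    - [-0.076, 0.305, 0]
  gripper: [0, 0, 0, 0, 0, 0, 0, 0]

```text
time: 20.45
ee_pos: [0.5277, 0.0596, 0.0971]
tcp_rot: [180.0, -0.0, -137.5]
wrist_force: [-2.8, 1.0, -1.6]
opening: 0.0051
```

```bash
python3 - <<'E'
from h import *
o=obs();tq(o)
E
```

```text
t 20.45 W [0.5277 0.0596 0.0971] H [-0.0254 -0.0108  0.0971] rpy [ 1.7995e+02 -4.0000e-02 -1.3748e+02] F [-2.8  1.  -1.6] M [0.126 0.553 0.078] op 0.0051
r 0.0261 th 206.4 yawth 26.8 Frad 1.4 Ftan(ccw) -2.6  T=rF -0.069 +Mz 0.078
```

Call:
step_arm:
  dr:
    - [0, 0, 0.07]
    - [0, 0, 0.14]
    - [0, 0, 0.21]
    - [0, 0, 0.28]
    - [0, 0, 0.35]
    - [0, 0, 0.42]
    - [0, 0, 0.49]
    - [0, 0, 0.49]
  xyz:
    - [-0.002, 0.045, 0]
    - [-0.006, 0.09, 0]
    - [-0.014, 0.135, 0]
    - [-0.025, 0.179, 0]
    - [-0.039, 0.222, 0]
    - [-0.056, 0.264, 0]
    - [-0.076, 0.305, 0]
    - [-0.076, 0.305, 0]
  gripper: [0, 0, 0, 0, 0, 0, 0, 0]

```text
time: 21.25
ee_pos: [0.5215, 0.071, 0.0971]
tcp_rot: [179.9, -0.1, -165.5]
wrist_force: [-4.2, 2.5, -0.8]
opening: 0.0049
```

```bash
python3 - <<'E'
from h import *
o=obs();tq(o)
E
```

```text
t 21.25 W [0.5215 0.071  0.0971] H [-0.0283  0.0018  0.0971] rpy [ 1.7993e+02 -8.0000e-02 -1.6549e+02] F [-4.2  2.5 -0.8] M [0.538 0.998 0.012] op 0.0049
r 0.0263 th 177.8 yawth 358.8 Frad 3.5 Ftan(ccw) -3.4  T=rF -0.090 +Mz 0.012
```

Call:
step_arm:
  dr:
    - [0, 0, 0.07]
    - [0, 0, 0.14]
    - [0, 0, 0.21]
    - [0, 0, 0.28]
    - [0, 0, 0.35]
    - [0, 0, 0.42]
    - [0, 0, 0.49]
    - [0, 0, 0.49]
  xyz:
    - [-0.002, 0.045, 0]
    - [-0.006, 0.09, 0]
    - [-0.014, 0.135, 0]
    - [-0.025, 0.179, 0]
    - [-0.039, 0.222, 0]
    - [-0.056, 0.264, 0]
    - [-0.076, 0.305, 0]
    - [-0.076, 0.305, 0]
  gripper: [0, 0, 0, 0, 0, 0, 0, 0]

```text
time: 22.05
ee_pos: [0.5213, 0.084, 0.0971]
tcp_rot: [179.9, -0.1, 166.5]
wrist_force: [-4.6, 4.9, -0.2]
opening: 0.0049
```

```bash
python3 - <<'E'
from h import *
from workcell import bot
o=obs();tq(o);print(np.round(o["q"],2))
S=bot.camera("scene");crop(S["image"],290,160,80,10,"pics/s15.png")
E
```

```text
t 22.05 W [0.5213 0.084  0.0971] H [-0.025   0.0144  0.0971] rpy [ 1.7993e+02 -1.3000e-01  1.6646e+02] F [-4.6  4.9 -0.2] M [1.014 1.091 0.055] op 0.0049
r 0.0267 th 149.4 yawth 330.8 Frad 5.7 Ftan(ccw) -3.6  T=rF -0.096 +Mz 0.055
[ 9.08  1.23 -4.83 84.03  0.11 22.63]
```

View pics/s15.png

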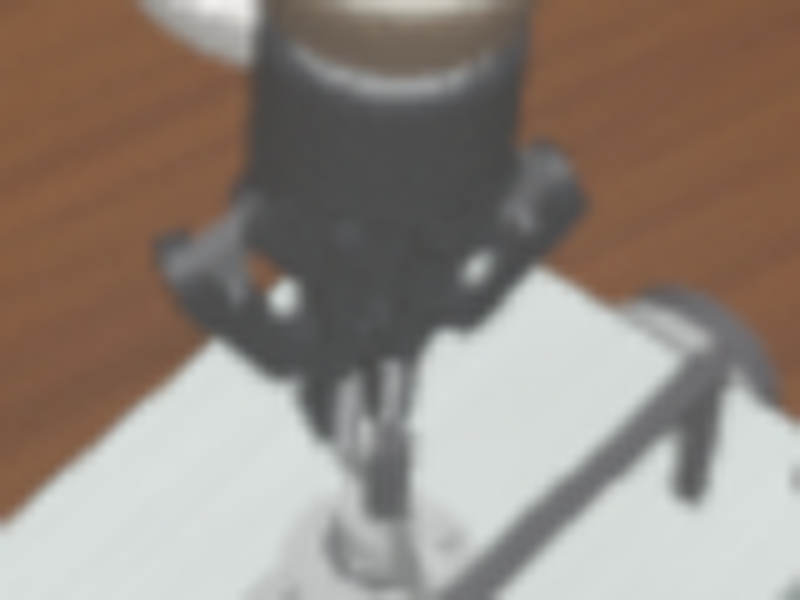

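Call:
step_arm:
  dr:
    - [0, 0, 0.07]
    - [0, 0, 0.14]
    - [0, 0, 0.21]
    - [0, 0, 0.28]
    - [0, 0, 0.35]
    - [0, 0, 0.35]
    - [0, 0, 0.35]
    - [0, 0, 0.35]
  xyz:
    - [0.01, 0.05, 0]
    - [0.015, 0.106, 0]
    - [0.009, 0.151, 0]
    - [-0.002, 0.195, 0]
    - [-0.016, 0.238, 0]
    - [-0.016, 0.238, 0]
    - [-0.016, 0.238, 0]
    - [-0.016, 0.238, 0]
  gripper: [0, 0, 0, 0, 0, 0, 0, 0]

```text
time: 22.9
ee_pos: [0.5249, 0.0926, 0.0971]
tcp_rot: [180.0, -0.0, 146.5]
wrist_force: [-2.0, 5.8, -1.4]
opening: 0.0054
```

```bash
python3 - <<'E'
from h import *
AX[:]=[-.0025,.0018]
o=obs();tq(o);print(np.round(o["joint_efforts"],2))
E
```

```text
t 22.9 W [0.5249 0.0926 0.0971] H [-0.0191  0.0217  0.0971] rpy [ 1.7996e+02 -5.0000e-02  1.4653e+02] F [-2.   5.8 -1.4] M [1.134 0.276 0.056] op 0.0054
r 0.0259 th 129.9 yawth 310.8 Frad 4.9 Ftan(ccw) -3.7  T=rF -0.095 +Mz 0.056
[-3.000e+00 -4.989e+01  4.798e+01 -1.000e-01 -1.610e+00  3.000e-02]
```

Call:
step_arm:
  dr:
    - [0, 0, 0.07]
    - [0, 0, 0.14]
    - [0, 0, 0.21]
    - [0, 0, 0.28]
    - [0, 0, 0.35]
    - [0, 0, 0.35]
    - [0, 0, 0.35]
    - [0, 0, 0.35]
  xyz:
    - [0.009, 0.05, 0]
    - [0.005, 0.1, 0]
    - [-0.003, 0.145, 0]
    - [-0.014, 0.189, 0]
    - [-0.028, 0.232, 0]
    - [-0.028, 0.232, 0]
    - [-0.028, 0.232, 0]
    - [-0.028, 0.232, 0]
  gripper: [0, 0, 0, 0, 0, 0, 0, 0]

```text
time: 23.7
ee_pos: [0.5312, 0.0994, 0.0972]
tcp_rot: [180.0, -0.0, 126.5]
wrist_force: [1.6, 4.8, -2.8]
opening: 0.0049
```

```bash
python3 - <<'E'
from h import *
from workcell import bot
AX[:]=[-.0025,.0018]
o=obs();tq(o);print(np.round(o["joint_efforts"],2))
S=bot.camera("scene");crop(S["image"],290,160,80,10,"pics/s16.png")
E
```

```text
t 23.7 W [0.5312 0.0994 0.0972] H [-0.0112  0.0265  0.0972] rpy [ 1.7997e+02 -1.0000e-02  1.2648e+02] F [ 1.6  4.8 -2.8] M [ 1.118 -0.343  0.068] op 0.0049
r 0.0262 th 109.3 yawth 290.8 Frad 3.0 Ftan(ccw) -4.1  T=rF -0.107 +Mz 0.068
[-2.660e+00 -5.141e+01  4.722e+01  1.070e+00 -1.410e+00  5.000e-02]
```

View pics/s16.png

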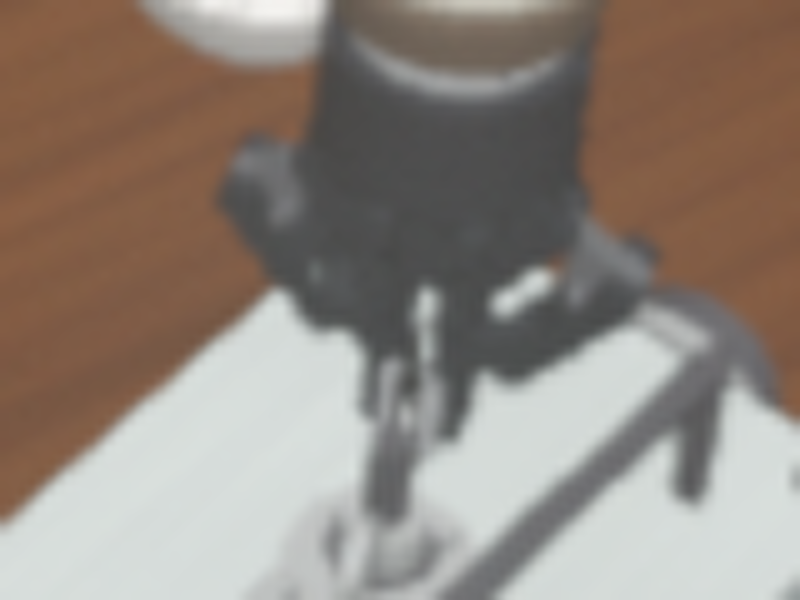

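Call:
step_arm:
  dr:
    - [0, 0, 0.07]
    - [0, 0, 0.14]
    - [0, 0, 0.21]
    - [0, 0, 0.28]
    - [0, 0, 0.35]
    - [0, 0, 0.35]
    - [0, 0, 0.35]
    - [0, 0, 0.35]
  xyz:
    - [0.003, 0.05, 0]
    - [0.0, 0.1, 0]
    - [-0.006, 0.145, 0]
    - [-0.017, 0.189, 0]
    - [-0.031, 0.232, 0]
    - [-0.031, 0.232, 0]
    - [-0.031, 0.232, 0]
    - [-0.031, 0.232, 0]
  gripper: [0, 0, 0, 0, 0, 0, 0, 0]

```text
time: 24.55
ee_pos: [0.5393, 0.1036, 0.0971]
tcp_rot: [180.0, 0.0, 106.4]
wrist_force: [2.4, 3.1, -2.9]
opening: 0.0054
```

```bash
python3 - <<'E'
from h import *
AX[:]=[-.0025,.0018]
o=obs();tq(o);print(np.round(o["joint_efforts"],2))
E
```

```text
t 24.55 W [0.5393 0.1036 0.0971] H [-0.0023  0.0284  0.0971] rpy [1.8000e+02 1.0000e-02 1.0638e+02] F [ 2.4  3.1 -2.9] M [ 0.774 -0.583  0.213] op 0.0054
r 0.0266 th 89.5 yawth 270.7 Frad 2.3 Ftan(ccw) -3.1  T=rF -0.083 +Mz 0.213
[ -1.8  -53.03  47.19   1.37  -0.84   0.21]
```

Call:
step_arm:
  dr:
    - [0, 0, 0.05]
    - [0, 0, 0.1]
    - [0, 0, 0.15]
    - [0, 0, 0.2]
    - [0, 0, 0.2]
    - [0, 0, 0.2]
    - [0, 0, 0.2]
    - [0, 0, 0.2]
  xyz:
    - [-0.001, 0.033, 0]
    - [-0.003, 0.065, 0]
    - [-0.007, 0.098, 0]
    - [-0.013, 0.13, 0]
    - [-0.013, 0.13, 0]
    - [-0.013, 0.13, 0]
    - [-0.013, 0.13, 0]
    - [-0.013, 0.13, 0]
  gripper: [0, 0, 0, 0, 0, 0, 0, 0]

```text
time: 25.35
ee_pos: [0.5443, 0.1046, 0.0969]
tcp_rot: [-180.0, 0.0, 94.8]
wrist_force: [4.3, 3.6, -6.1]
opening: 0.0052
```

```bash
python3 - <<'E'
from h import *
from workcell import bot
AX[:]=[-.0025,.0018]
o=obs();tq(o);print(np.round(o["joint_efforts"],2))
S=bot.camera("scene");crop(S["image"],290,160,80,10,"pics/s17.png")
E
```

```text
t 25.35 W [0.5443 0.1046 0.0969] H [0.0028 0.028  0.0969] rpy [-1.7998e+02  1.0000e-02  9.4840e+01] F [ 4.3  3.6 -6.1] M [ 0.747 -0.747  0.306] op 0.0052
r 0.0267 th 78.6 yawth 259.1 Frad 3.3 Ftan(ccw) -4.6  T=rF -0.123 +Mz 0.306
[ -1.69 -55.52  48.24   1.85  -0.75   0.33]
```

View pics/s17.png

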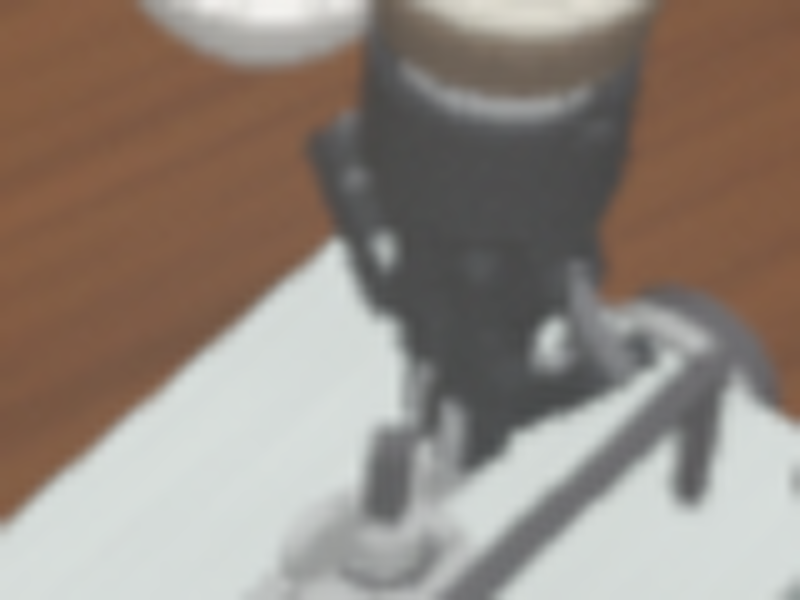

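Call:
step_arm:
  dr:
    - [0, 0, 0.04]
    - [0, 0, 0.08]
    - [0, 0, 0.12]
    - [0, 0, 0.17]
    - [0, 0, 0.17]
    - [0, 0, 0.17]
    - [0, 0, 0.17]
    - [0, 0, 0.17]
  xyz:
    - [-0.001, 0.026, 0]
    - [-0.002, 0.052, 0]
    - [-0.005, 0.078, 0.0]
    - [-0.01, 0.11, 0]
    - [-0.01, 0.11, 0]
    - [-0.01, 0.11, 0]
    - [-0.01, 0.11, 0]
    - [-0.01, 0.11, 0]
  gripper: [0, 0, 0, 0, 0, 0, 0, 0]

```text
time: 26.2
ee_pos: [0.5486, 0.1047, 0.0967]
tcp_rot: [-180.0, 0.0, 85.1]
wrist_force: [3.8, 3.4, -7.4]
opening: 0.0047
```

```bash
python3 - <<'E'
from h import *
from workcell import bot
AX[:]=[-.0025,.0018]
o=obs();tq(o);print(np.round(o["joint_efforts"],2))
E
```

```text
t 26.2 W [0.5486 0.1047 0.0967] H [0.0069 0.0269 0.0967] rpy [-1.7995e+02  1.0000e-02  8.5090e+01] F [ 3.8  3.4 -7.4] M [ 0.861 -0.779  0.397] op 0.0047
r 0.0268 th 69.4 yawth 249.4 Frad 3.7 Ftan(ccw) -3.5  T=rF -0.093 +Mz 0.397
[ -2.01 -56.94  48.83   1.94  -0.89   0.4 ]
```

Call:
step_arm:
  dr:
    - [0, 0, 0]
    - [0, 0, 0]
    - [0, 0, 0]
    - [0, 0, 0]
    - [0, 0, 0]
    - [0, 0, 0]
    - [0, 0, 0]
    - [0, 0, 0]
  xyz:
    - [0, 0, 0]
    - [0, 0, 0]
    - [0, 0, 0]
    - [0, 0, 0]
    - [0, 0, -0.2]
    - [0, 0, -0.5]
    - [0, 0, -1.0]
    - [0, 0, -1.5]
  gripper: [0.17, 0.17, 0.17, 0.17, 0.17, 0.17, 0.17, 0.17]

```text
time: 27.0
ee_pos: [0.5488, 0.1046, 0.1588]
tcp_rot: [180.0, 0.0, 85.0]
wrist_force: [0.6, 0.3, -0.2]
opening: 0.0147
```

```bash
python3 - <<'E'
from h import *
o=obs();R=Ro.from_euler("xyz",o["tcp_rot"],degrees=True);print(R.inv().apply([-.15,-.1,.03])/.04)
E
```

```text
t 27.0 W [0.5488 0.1046 0.1588] H [0.0071 0.0268 0.1588] rpy [179.99   0.    85.05] F [ 0.6  0.3 -0.2] M [0.025 0.002 0.031] op 0.0147
[-2.81452718 -3.51994169 -0.75063124]
```

Call:
step_arm:
  dr:
    - [0, 0, 0]
    - [0, 0, 0]
    - [0, 0, 0]
    - [0, 0, 0]
    - [0, 0, 0]
    - [0, 0, 0]
    - [0, 0, 0]
    - [0, 0, 0]
  xyz:
    - [0, 0, -0.8]
    - [-0.6, -0.6, -1.6]
    - [-1.4, -1.2, -2.2]
    - [-2.4, -1.6, -2.2]
    - [-3.4, -2.1, -2.2]
    - [-4.4, -2.6, -2.2]
    - [-5.4, -3.1, -2.2]
    - [-6.4, -3.5, -2.2]
  gripper: [0.17, 0.17, 0.17, 0.17, 0.17, 0.17, 0.17, 0.17]

```text
time: 27.8
ee_pos: [0.3859, -0.1395, 0.2467]
tcp_rot: [179.9, 0.0, 85.1]
wrist_force: [1.1, -0.3, 0.5]
opening: 0.0142
```

Call:
step_arm:
  dr:
    - [0, 0, 0]
    - [0, 0, 0]
    - [0, 0, 0]
    - [0, 0, 0]
    - [0, 0, 0]
    - [0, 0, 0]
    - [0, 0, 0]
    - [0, 0, 0]
  xyz:
    - [-1, -0.3, 0]
    - [-2, -0.6, 0]
    - [-2.7, -0.7, 0]
    - [-2.7, -0.7, 0]
    - [-2.7, -0.7, 0]
    - [-2.7, -0.7, 0]
    - [-2.7, -0.7, 0]
    - [-2.7, -0.7, 0]
  gripper: [0.17, 0.17, 0.17, 0.17, 0.17, 0.17, 0.17, 0.17]

```text
time: 28.6
ee_pos: [0.3503, -0.2428, 0.2454]
tcp_rot: [-180.0, 0.0, 85.1]
wrist_force: [0.0, -0.0, -0.7]
opening: 0.0143
```

```bash
python3 - <<'E'
from h import *
from workcell import bot
o=obs()
T=bot.camera("top");crop(T["image"],200,110,80,10,"pics/t18.png");S=bot.camera("scene");crop(S["image"],270,150,114,7,"pics/s18.png")
for t,h in(("tin_mid",.055),("jar_mid",.065),("bowl_mid",.027)):
    print(t,[atz(c,r[0]["box"][:2],h).round(3) for c,r in((c,bot.regions_of(c,t)) for c in (S,T)) if r])
# sub-pixel compare: cover motion not resolvable
E
```

```text
t 28.6 W [ 0.3503 -0.2428  0.2454] H [-0.278  -0.2539  0.2454] rpy [-1.7999e+02  1.0000e-02  8.5130e+01] F [ 0.  -0.  -0.7] M [-0.006  0.022  0.022] op 0.0143
tin_mid [array([0.476, 0.382, 0.055]), array([0.477, 0.391, 0.055])]
jar_mid [array([ 0.564, -0.424,  0.065])]
bowl_mid [array([0.244, 0.245, 0.027]), array([0.249, 0.249, 0.027])]
```

View pics/t18.png

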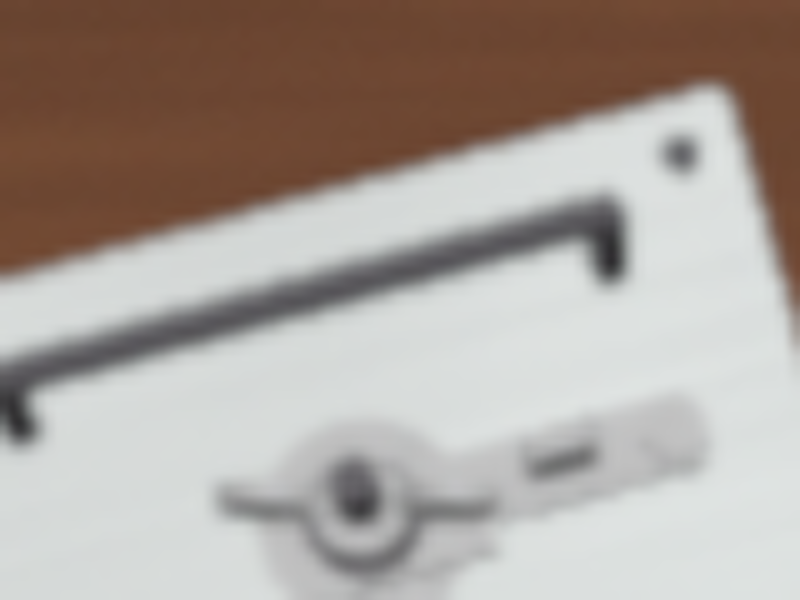

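View pics/s18.png

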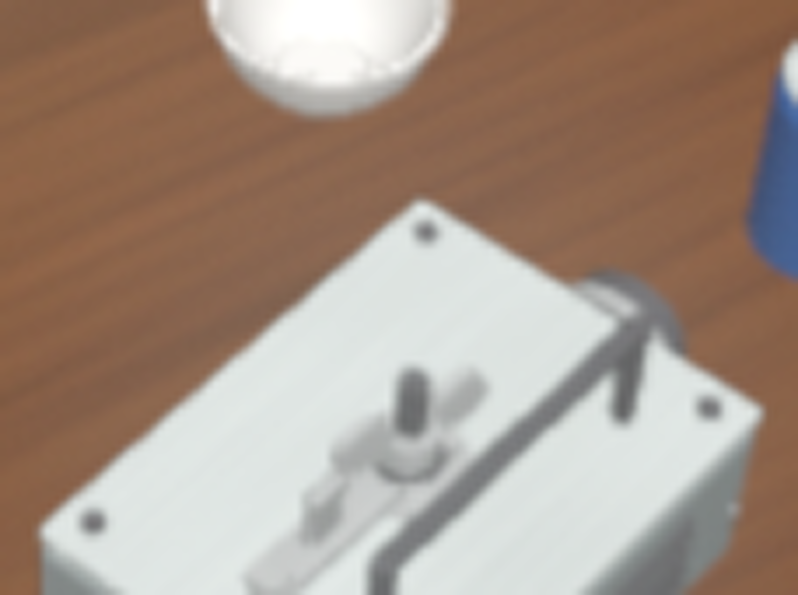

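```bash
python3 - <<'E'
from h import *
from workcell import bot
import pickle
S0,T0=pickle.load(open("cams0.pkl","rb"))
S=bot.camera("scene")
a=S0["image"][250:350,120:240,::-1];b=S["image"][250:350,120:240,::-1]
cv2.imwrite("pics/jar.png",cv2.resize(np.hstack([a,b]),None,fx=3,fy=3));print(np.abs(a.astype(int)-b).max(2)[30:].max())
E
```

```text
6
```

View pics/jar.png

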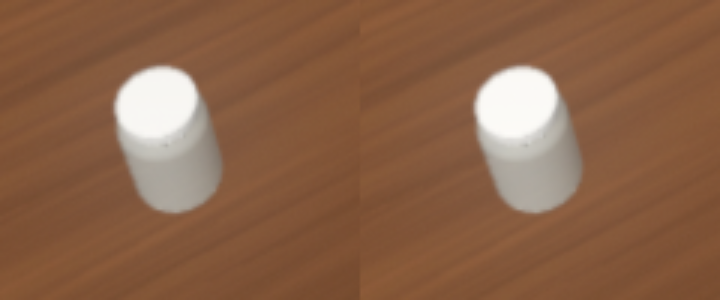

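The jar is exactly where it was (pixel difference is only noise). I'm handing in.

```bash
python3 -c "
from workcell import bot
print(bot.job_done())"
```

```text
the job is handed in; nothing more can be done
None
```

The keeper is fully home under the wing nut, the nut is tightened to an estimated 0.3–0.4 N m, and I handed the job in at about 28.7 s. No verdict came back.

**What I did**
- **Keeper:** I pushed its tab shut until it hit the stop. The force rose from about 4 N to 16 N with no further movement.
- **Nut:** I gripped the near wing and turned it clockwise by about 163° (2.85 rad) in one pass on the robot's side. Resistance jumped at about 2.3–2.5 rad. I went on about 0.35–0.5 rad past that, let go and moved clear.

**Last checks**
- **Snugness:** The torque read 0.30 N m raw and about 0.40 N m after correcting for an offset seen during light running. The rotation past the seat suggests 0.3–0.4 N m. I could not see the 0.5–1 mm the cover should have sunk, so the torque and rotation are the only evidence for it.
- **Keeper and nut:** Pictures show the keeper lying along the box and the nut still turned after release.
- **Handle:** I saw no sign of contact with it.
- **Tin, jar and bowl:** The tin and bowl measured within a few millimetres of where they started. For the jar, the last detection was about 24 mm off. Comparing its picture with the starting one showed only noise, so I take the jar as unmoved.

**What went wrong or disagreed**
- **Lost first turn:** The last wrist joint reached its range limit on my first attempt. The fingers slid off the wing and dragged the nut back to its starting angle. I turned the gripper half round and redid the whole turn.
- **Fingertip height:** The real fingertips are about 30 mm higher than the reported TCP. I saw this in the pictures, and the fingers touched nothing where the TCP was reported below the cover's top, so I corrected for it.
- **Camera disagreement:** The two cameras disagreed by 2–4 mm on the nut's position. I used grip forces to settle on its axis.

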